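# Set up the toy xylophone

### The job

Set up the toy xylophone for music time: turn all three brass bolts on the front of its case clockwise to their end stops, and only then lift the lid right back until it rests on its stop. Then lay each wooden bar that is on the table (three or four are there) flat across both narrow rails, centred and square on its own pair of felt pads: the 110 mm bar on the far left pair, then 96, 82, and 68 mm on the far right, leaving the place of a missing bar empty. Leave the lid open, the bolts undone and the other toys where they stand.

Things in the scene. Friction and masses are not known exactly. Their poses are not given: they have to be found in the camera images.
- case: dark wood case, fixed, 140 mm deep (x), 300 wide (y), walls 7 thick: front and back 62 high, ends only 38; front ledge (-x) 50 deep, 45 high. Origin: underside centre; x runs front to hinge, y left. On a deck at 28 mm two rails 10 wide (tops at 38 mm) run left to right, closing in. Thin 5 mm pins stand 7 mm out of the rails midway between the places, which blue felt pad pairs mark
- lid (a joint): lid angle: 0 shut, 2.2 rad resting on its stop, leaning back past upright. The lid (10 mm thick, top at 72 mm height, 140 deep, 0.25 kg, with 24 mm cheeks at its ends) hinges on the case's far rim; its front edge rises. Let go, it falls shut from below about 1.2 rad and falls back on its stop from above about 1.6 rad.
- lid_handle (a point): middle of the lid's brass handle: round bar 18 mm thick, 40 long, along the case's y, axis 31 mm off the hinge plane (26 above the shut lid's top), 115 from the hinge. Pinched end to end (closing along the case's y) by a hand pointing straight down it turns between the fingers as the lid swings. On its stop it is on the far side, the lid's edge 25 mm beyond it.
- lid_hinge (a point): point on the hinge axis in the middle of the case's width, 62 mm above the table; the axis runs along the case's y.
- bolt_left (a joint): turn of the left-hand (+y) brass bolt: 0 when its tongue points at the lid, 1.4 rad at its end stop; grows clockwise seen from above, turns against light friction (0.03 N m), stays where it is left, does not rise. The bolts do not hold the lid by force, but it must stay shut till all three are undone.
- bolt_left_grip (a point): middle of the left-hand (+y) bolt's grip, on its vertical axis: a flat bar 40 mm long, 12 thick, 24 high, from 80 to 104 mm above the table; at joint 0 its length lies along the case's x. A thin tongue under it (73 to 77 mm high) points at the lid at 0. Bolts stand 100 mm apart.
- bolt_mid (a joint): turn of the middle brass bolt: 0 when its tongue points at the lid, 1.4 rad at its end stop; grows clockwise seen from above, turns against light friction (0.03 N m), stays where it is left, does not rise. The bolts do not hold the lid by force, but it must stay shut till all three are undone.
- bolt_mid_grip (a point): middle of the middle bolt's grip, on its vertical axis: a flat bar 40 mm long, 12 thick, 24 high, from 80 to 104 mm above the table; at joint 0 its length lies along the case's x. A thin tongue under it (73 to 77 mm high) points at the lid at 0. Bolts stand 100 mm apart.
- bolt_right (a joint): turn of the right-hand (-y) brass bolt: 0 when its tongue points at the lid, 1.4 rad at its end stop; grows clockwise seen from above, turns against light friction (0.03 N m), stays where it is left, does not rise. The bolts do not hold the lid by force, but it must stay shut till all three are undone.
- bolt_right_grip (a point): middle of the right-hand (-y) bolt's grip, on its vertical axis: a flat bar 40 mm long, 12 thick, 24 high, from 80 to 104 mm above the table; at joint 0 its length lies along the case's x. A thin tongue under it (73 to 77 mm high) points at the lid at 0. Bolts stand 100 mm apart.
- bar1: loose plain brown wooden tone bar, 110 mm long (its x), 28 wide (y), 16 thick (z), the longest of the four sizes; about 40 g. Origin: the centre of its volume. Either face may be up, either end to the front. Not present in every start.
- place1 (a point): place of the 110 mm bar: point midway between its two felt pads, level with the rail tops (38 mm above the table); its axes are the case's. The bar lies here along x across both rails, whose centres are 62 mm apart here. Place 1 of 4 from the left (+y), 60 mm apart.
- bar2: loose plain brown wooden tone bar, 96 mm long (its x), 28 wide (y), 16 thick (z), the second longest of the four sizes; about 35 g. Origin: the centre of its volume. Either face may be up, either end to the front. Not present in every start.
- place2 (a point): place of the 96 mm bar: point midway between its two felt pads, level with the rail tops (38 mm above the table); its axes are the case's. The bar lies here along x across both rails, whose centres are 55 mm apart here. Place 2 of 4 from the left (+y), 60 mm apart.
- bar3: loose plain brown wooden tone bar, 82 mm long (its x), 28 wide (y), 16 thick (z), the second shortest of the four sizes; about 30 g. Origin: the centre of its volume. Either face may be up, either end to the front. Not present in every start.
- place3 (a point): place of the 82 mm bar: point midway between its two felt pads, level with the rail tops (38 mm above the table); its axes are the case's. The bar lies here along x across both rails, whose centres are 47 mm apart here. Place 3 of 4 from the left (+y), 60 mm apart.
- bar4: loose plain brown wooden tone bar, 68 mm long (its x), 28 wide (y), 16 thick (z), the shortest of the four sizes; about 25 g. Origin: the centre of its volume. Either face may be up, either end to the front. Not present in every start.
- place4 (a point): place of the 68 mm bar: point midway between its two felt pads, level with the rail tops (38 mm above the table); its axes are the case's. The bar lies here along x across both rails, whose centres are 40 mm apart here. Place 4 of 4 from the left (+y), 60 mm apart.
- arch: orange arch block, 80 x 30 x 46 mm, a bystander
- truck: red wooden fire truck, 115 x 45 x 70 mm, a bystander
- bear1: red plastic counting bear, 36 mm across, 50 high, standing among the bars, a bystander
- bear2: red plastic counting bear, as the other, a bystander further off
- spintop: striped tin spinning top standing on its foot, 72 mm across, 90 high, a bystander
Not all that is in view belongs to the job. Leave any pink or purple look-alike of the bar1 alone. Leave any blue look-alike of the bar3 alone.

How it is judged (in metres and radians):
On the way, in this order (a step that is already met when the one before it is completed fails the run):
1. all three bolts turned clockwise to their end stops (over 1.3 rad) with the lid still shut (value of joint each of bolt_left, bolt_mid, bolt_right above 1.3 rad and value of joint lid below 0.1 rad), for 0.2 s.
2. the lid rests open on its stop (over 2.1 rad) (value of joint lid above 2.1 rad), for 0.3 s.
At the end, for the whole second after the job is handed in: The lid is on its stop (over 2.1 rad), all bolts are undone (over 1.3 rad), and every bar present lies at rest on its own place: centre within 12 mm of the place along and across, within 0.17 rad of square, level within 0.08 rad on both rails (centre 4 to 12 mm above the rail tops) (value of joint lid above 2.1 rad and value of joint each of bolt_left, bolt_mid, bolt_right above 1.3 rad and x of bar1 in the frame of place1 between -0.012 and 0.012 m and y of bar1 in the frame of place1 between -0.012 and 0.012 m and z of bar1 in the frame of place1 between 0.004 and 0.012 m and angle between the x axis of each of bar1, bar2, bar3, bar4 and the x axis of case, either way round below 0.17 rad and angle between the z axis of each of bar1, bar2, bar3, bar4 and the z axis of case, either way round below 0.08 rad and linear speed of each of bar1, bar2, bar3, bar4 below 0.02 m/s and x of bar2 in the frame of place2 between -0.012 and 0.012 m and y of bar2 in the frame of place2 between -0.012 and 0.012 m and z of bar2 in the frame of place2 between 0.004 and 0.012 m and x of bar3 in the frame of place3 between -0.012 and 0.012 m and y of bar3 in the frame of place3 between -0.012 and 0.012 m and z of bar3 in the frame of place3 between 0.004 and 0.012 m and x of bar4 in the frame of place4 between -0.012 and 0.012 m and y of bar4 in the frame of place4 between -0.012 and 0.012 m and z of bar4 in the frame of place4 between 0.004 and 0.012 m); the robot touches nothing.
It fails at once if one of the other toys (arch block, fire truck, bears, spinning top) is shifted more than 60 mm (distance of any of arch, truck, bear1, bear2, spintop from where it was at the start of the episode above 0.06 m).
It fails at once if the lid is lifted while a bolt is not undone (value of joint lid above 0.2 rad and value of joint any of bolt_left, bolt_mid, bolt_right below 1 rad).
Of bar1, bar2, bar3, bar4 only 3 to 4 are there at a start; the rules pass over those that are not, and their reading is None.
At some moment in a run one of bar1, bar2, bar3, bar4 may be knocked a few centimetres aside while the robot is not near it.
Once in a run the grip may slacken for a moment while it holds something.
It also fails if it takes over 200 s, if anything falls off the work surface, if the arm or the gripper's body presses on something with over 40 N, if the wrist force passes 120 N, or if a joint passes its speed limit or range.

### The arm

A 7-joint arm with a two-finger parallel gripper is mounted at the origin on the work surface. World frame = base frame: x ahead of the robot, y to its left, z up, the work surface at z = 0. Lengths are in mm, angles in rad, forces in N, time in s.
With the tool pointing down it reaches from about 350 to 900 mm from the base axis. Payload 8.1 kg.
Tool frame: the origin (TCP) lies between the finger pads; the fingertips stand tip_reach ahead of it and the grasp point (between the pads) lies 3 mm ahead of it (tip_reach is the distance from the TCP to the fingertips, in mm); y points along the fingers, z is the direction in which the jaws open and shut, and the axes are right-handed (so a half turn about y gives the same grasp; the last joint's range is limited). The gripper opens to 85 mm and grips with 20 to 120 N. Pads are 22 mm wide; open, the fingers measure 114 mm over their backs; the gripper's body (76 mm by 85 mm) begins 54 mm behind the grasp point. The pads swing forward as they close: fully open they stand 13 mm farther back than shut.
Start: joints at [-1.417, 0.434, 0.025, 1.573, -0.012, 1.134, -0.075], TCP at [158.768, 604.51, 253.323] pointing down, gripper open.
Joint ranges: [-2.62, 2.62], [-0.44, 2.09], [-1.27, 1.32], [0.08, 2.57], [-1.32, 4.46], [0.12, 2], [-2.74, 2.74]. Speed limits (rad/s): [2.22, 2.22, 3.01, 3.01, 3.14, 3.14, 3.14].

### API

Orientations are given as a 3x3 rotation matrix whose columns are the frame's x, y, z axes.
In Python, from plant import * gives the robot as it stands.
- The arm moves only by the shell command python3 -m inch 'ROWS' [FORCE]. ROWS is JSON, a list of rows, each a list of 3 entries, a list of its own where there are three numbers: the shift along the tool's x, y, z normalised to -1 to 1, where 1 is 10 cm, then the turn, a rotation vector about the tool's x, y, z normalised to -1 to 1, where 1 is 120 degrees, then the opening, from 0 (shut) to 1 (fully open). In form: [[[tx, ty, tz], [rx, ry, rz], gripper], ...]. A call has 1 to 10 rows; each row is the pose to reach, as a shift and turn from the pose commanded when the call began, along the tool's axes at that moment; what a row does not reach only later rows make up. A row lasts 1/8 s, in which the tool goes at most 62.5 mm and 10.7 degrees, less where a joint would pass 70% of its speed; a pose out of reach is approached as far as the arm can. A call with a number of a shift or a turn outside -1 to 1 is refused whole. A call with a gripper value outside its range is refused whole. The fingers move at their own pace and stop on an object; FORCE is the grip in N (left out, the last holds). Time passes only in rows, so rows that repeat a pose let the fingers close. It gives the time, the measured TCP pose, the force and the opening at its end, in the units of the state.
- state(): the state, without advancing time (a new reading comes with each control period).
- snapshot(name): name is "scene" or "top" or "wrist"; returns a dict with "pixels" (400x640x3 uint8, red, green, blue), "camera_matrix" (3x3 intrinsics, pixels), "world_from_camera" (4x4, takes a point from camera to world coordinates). Camera axes: x right, y down, z forward; pixel columns grow to the right and rows downward; lengths in mm; the calibration is good to about 2 mm. A picture is of the moment at which its call begins. There is no depth.
- sign_off(): hands the job in, once; it reports no verdict.
The state is a dict: "clock": time; "q": joint angles; "joint_vel": joint speeds; "joint_efforts": joint torques, N m; "eef_pos": TCP position; "orientation": TCP orientation; "wrist_force": force on the tool from outside, world axes, zero at the start; "moment": the same for the moment, N m; "grip_width": finger opening in mm.
Only numpy, scipy, OpenCV 4.12 (cv2) and the standard library are available. Lean on these libraries where they do the work, as an engineer would, in place of code of your own. Each camera call takes 0.05 s, during which the arm holds its last target.

## Working session

There is one attempt and no reset: what is moved stays moved. The work goes in short steps, Python scripts to look and compute and a shell command to move; the robot and the scene stay as the last step left them, time stands still between calls to the robot, and variables do not carry over. Pictures are saved under pics/ and viewed, and the job is handed in when it is done.

```bash
ls; mkdir -p pics; python3 - <<'E'
from plant import *
import cv2,numpy as np
s=state()
for k,v in s.items(): print(k,np.round(v,3).tolist())
for n in ["scene","top","wrist"]:
    d=snapshot(n); cv2.imwrite(f"pics/{n}0.png",d["pixels"][:,:,::-1]); print(n,np.round(d["camera_matrix"],1).tolist(),np.round(d["world_from_camera"],3).tolist())
E
```

```text
pics
clock 0.0
q [-1.417, 0.435, 0.025, 1.574, -0.012, 1.134, -0.075]
joint_vel [-0.001, -0.001, -0.0, 0.001, -0.001, 0.0, 0.001]
joint_efforts [-0.0, -67.046, 1.025, -31.621, 0.015, 0.013, -0.0]
eef_pos [158.684, 604.022, 252.509]
orientation [[0.967, -0.0, 0.254], [-0.254, -0.002, 0.967], [0.0, -1.0, -0.002]]
wrist_force [-0.343, -0.577, 0.574]
moment [-0.038, 0.02, 0.029]
grip_width 85.443
scene [[512.0, 0.0, 326.1], [0.0, 512.0, 195.6], [0.0, 0.0, 1.0]] [[0.358, 0.797, -0.487, 1196.271], [0.934, -0.306, 0.185, -259.621], [-0.002, -0.521, -0.853, 1240.723], [0.0, 0.0, 0.0, 1.0]]
top [[452.3, 0.0, 313.1], [0.0, 452.3, 199.5], [0.0, 0.0, 1.0]] [[-0.017, -0.997, 0.073, 434.279], [-1.0, 0.016, -0.007, -7.768], [0.006, -0.074, -0.997, 1292.387], [0.0, 0.0, 0.0, 1.0]]
wrist [[311.9, 0.0, 318.5], [0.0, 311.9, 201.8], [0.0, 0.0, 1.0]] [[0.254, 0.923, 0.289, 84.077], [0.967, -0.243, -0.076, 623.921], [0.0, 0.299, -0.954, 373.258], [0.0, 0.0, 0.0, 1.0]]
```

View pics/scene0.png

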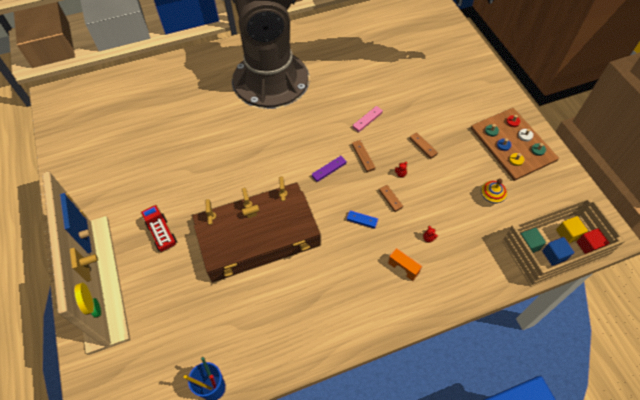

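View pics/top0.png

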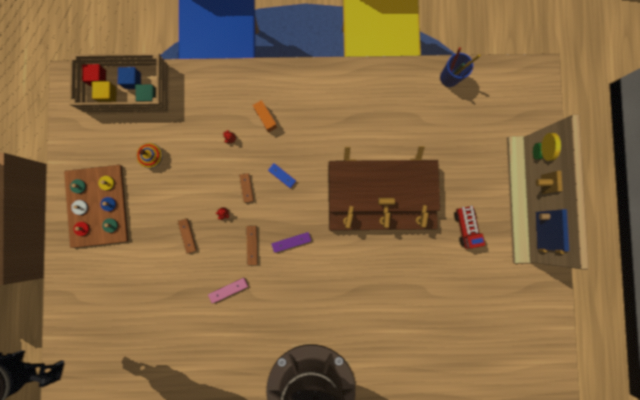

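View pics/wrist0.png

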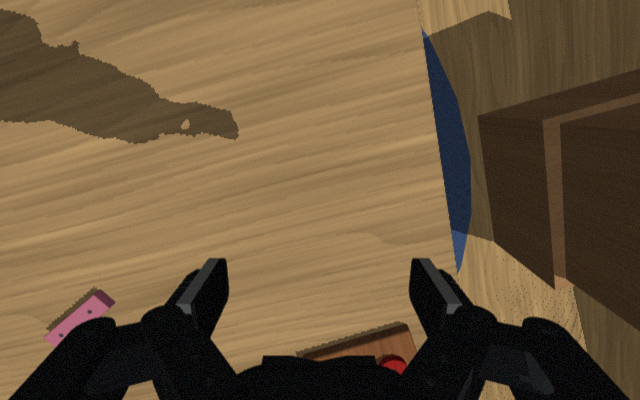

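Top view: the case is at about (383,195) with bolts at (348,217), (385,217), (423,217). There are three brown bars, at (246,188), (186,236) and (252,245). The look-alikes are pink (229,290), purple (292,242) and blue (282,176). Next I'll make helpers and measure from crops.

```bash
cat > h.py <<'E'
from plant import *
import cv2,numpy as np
def shot(n,name=None):
    d=snapshot(n)
    im=np.ascontiguousarray(d["pixels"][:,:,::-1])
    if name: cv2.imwrite(f"pics/{name}.png",im)
    return im,np.array(d["camera_matrix"]),np.array(d["world_from_camera"])
def ray(px,K,T):
    v=np.linalg.inv(K)@np.array([px[0],px[1],1.]); return T[:3,3],T[:3,:3]@v
def onz(px,z,K,T):
    o,v=ray(px,K,T); return o+v*(z-o[2])/v[2]
def proj(P,K,T):
    p=np.linalg.inv(T)@np.append(P,1); q=K@p[:3]; return q[:2]/q[2]
def tri(rays):
    A=np.zeros((3,3));b=np.zeros(3)
    for o,v in rays:
        v=v/np.linalg.norm(v);M=np.eye(3)-np.outer(v,v);A+=M;b+=M@o
    return np.linalg.solve(A,b)
def brown(im,lo=(3,60,50),hi=(14,200,190)):
    return cv2.inRange(cv2.cvtColor(im,cv2.COLOR_BGR2HSV),lo,hi)
def crop(im,x0,y0,x1,y1,s,name):
    c=cv2.resize(im[y0:y1,x0:x1],None,fx=s,fy=s,interpolation=cv2.INTER_CUBIC); cv2.imwrite(f"pics/{name}.png",c)
def mv(target,R=None):
    """shift/turn entries for a target TCP and orientation"""
    from scipy.spatial.transform import Rotation as Ro
    s=state();R0=np.array(s["orientation"]);
    t=R0.T@(np.array(target)-np.array(s["eef_pos"]))/100
    r=np.zeros(3) if R is None else Ro.from_matrix(R0.T@R).as_rotvec()/np.radians(120)
    return np.round(t,3),np.round(r,3)
def down(yaw):
    """tool z (jaw) along world direction yaw, y down"""
    z=np.array([np.cos(yaw),np.sin(yaw),0]);y=np.array([0,0,-1.]);return np.c_[np.cross(y,z),y,z]
E
python3 - <<'E'
from h import *
im,K,T=shot("top"); crop(im,320,140,460,250,5.7,"c1"); crop(im,170,160,310,270,5.7,"c2")
hsv=cv2.cvtColor(im,cv2.COLOR_BGR2HSV)
for p in [(246,188),(186,236),(252,245),(300,300),(383,180),(348,217)]: print(p,hsv[p[1],p[0]])
m=brown(im); cs,_=cv2.findContours(m,0,2)
for c in cs:
    a=cv2.contourArea(c)
    if a<100: continue
    r=cv2.minAreaRect(c); b=cv2.boxPoints(r)
    W=np.array([onz(p,16,K,T)[:2] for p in b]); print(np.round(r[0]),a,onz(r[0],16,K,T).round(),np.linalg.norm(W[1]-W[0]).round(),np.linalg.norm(W[2]-W[1]).round())
E
```

```text
(246, 188) [ 13 166 135]
(186, 236) [ 12 170 141]
(252, 245) [ 12 166 126]
(300, 300) [ 17 129 158]
(383, 180) [ 11 162  74]
(348, 217) [ 18 172 144]
[307. 370.] 1166.5 [58.  7. 16.] 240.0 130.0
[228. 290.] 478.5 [279. 225.  16.] 117.0 35.0
[252. 245.] 351.0 [403. 157.  16.] 30.0 107.0
[187. 236.] 313.5 [432. 339.  16.] 30.0 96.0
[222. 213.] 136.0 [494. 241.  16.] 39.0 34.0
[470. 227.] 805.0 [ 443. -459.   16.] 65.0 124.0
[246. 188.] 245.0 [564. 172.  16.] 29.0 82.0
[ 95. 206.] 4356.5 [520. 597.  16.] 166.0 222.0
[384. 195.] 7396.5 [ 538. -218.   16.] 316.0 198.0
[ 22. 218.] 1944.5 [488. 802.  16.] 124.0 352.0
[229. 136.] 138.0 [714. 220.  16.] 38.0 42.0
[265. 116.] 320.5 [771. 117.  16.] 34.0 93.0
```

View pics/c1.png

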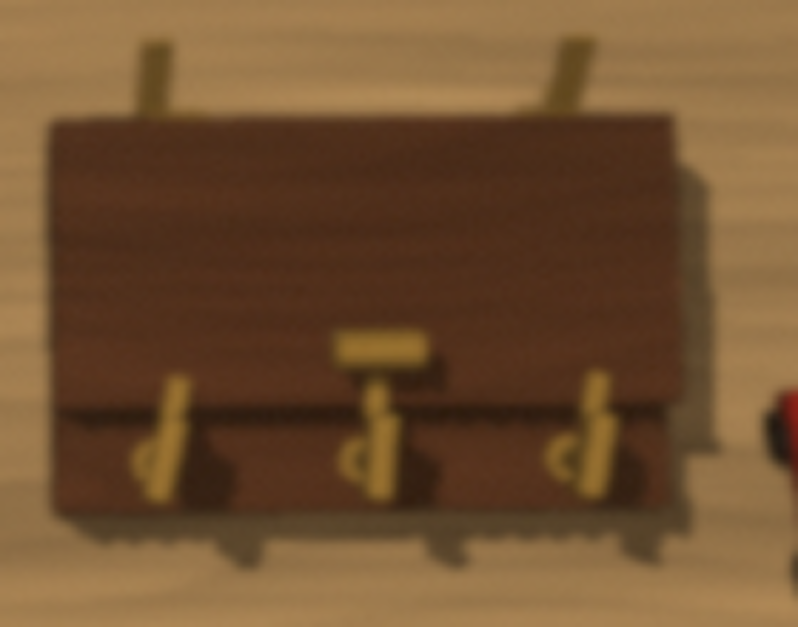

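View pics/c2.png

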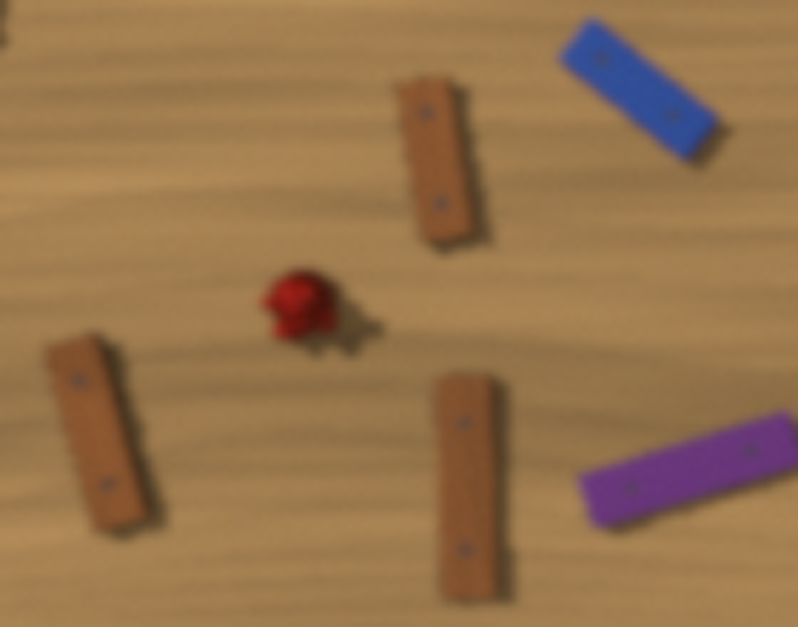

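The crops confirm three plain brown bars: 110 mm at world (403,157), 96 mm at (432,339) and 82 mm at (564,172). The place for the 68 mm bar stays empty. I'll bring the wrist camera over the case next.

```bash

python3 -m inch '[[[0.44,-0.12,-0.4],[0,0,0],1],[[0.88,-0.24,-0.81],[0,0,0],1]]'
python3 -m inch '[[[0.44,-0.12,-0.4],[0,0,0],1],[[0.88,-0.24,-0.81],[0,0,0],1]]'
python3 -m inch '[[[0.44,-0.12,-0.4],[0,0,0],1],[[0.88,-0.24,-0.81],[0,0,0],1]]'
python3 -m inch '[[[0.44,-0.12,-0.4],[0,0,0],1],[[0.88,-0.24,-0.81],[0,-0.06,0],1],[[0.88,-0.24,-0.81],[0,-0.122,0],1]]'
python3 - <<'E'
from h import *
shot("wrist","w1"); s=state(); print(s["eef_pos"],np.round(s["orientation"],3).tolist(),np.round(s["q"],2))
E
```

```text
clock: 0.45
eef_pos: [223.7, 502.7, 277.0]
orientation: [[0.968, -0.0, 0.253], [-0.253, -0.001, 0.968], [0.0, -1.0, -0.001]]
wrist_force: [0.9, 0.6, 0.8]
grip_width: 85.5
clock: 0.7
eef_pos: [288.7, 401.3, 301.7]
orientation: [[0.967, 0.0, 0.254], [-0.254, 0.0, 0.967], [0.0, -1.0, 0.0]]
wrist_force: [0.7, 0.4, 0.1]
grip_width: 85.5
clock: 0.95
eef_pos: [353.1, 300.6, 325.8]
orientation: [[0.967, 0.0, 0.254], [-0.254, 0.0, 0.967], [0.0, -1.0, 0.001]]
wrist_force: [1.3, 1.1, -0.0]
grip_width: 85.2
clock: 1.32
eef_pos: [419.5, 197.1, 350.5]
orientation: [[1.0, 0.002, 0.006], [-0.006, 0.0, 1.0], [0.002, -1.0, 0.0]]
wrist_force: [-0.7, 0.8, -0.3]
grip_width: 85.4
[418.11776106 199.48945741 349.85232769] [[1.0, 0.001, -0.004], [0.004, 0.001, 1.0], [0.001, -1.0, 0.001]] [-0.81  0.08  0.27  1.81 -0.02  1.25  1.05]
```

View pics/w1.png

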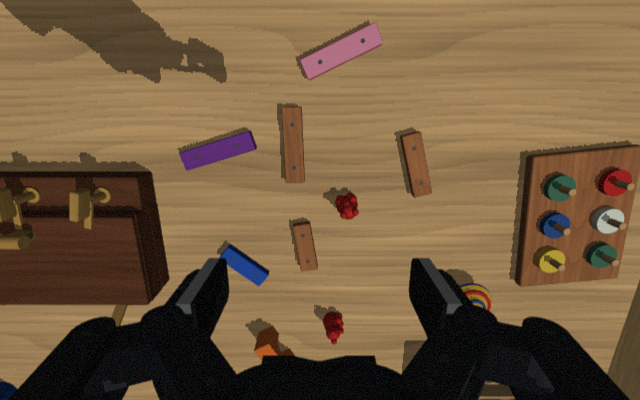

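The wrist view shows the bars at (292,143), (414,163) and (305,246), and the case's right-hand edge. I'll move over the case now.

```bash

for i in 1 2 3 4; do python3 -m inch '[[[0,0,-0.5],[0,0,0],1],[[0,0,-1],[0,0,0],1]]' >/dev/null; done
python3 -m inch '[[[0,0,-0.2],[0,0,0],1],[[0,0,-0.2],[0,0,0],1]]'
python3 - <<'E'
from h import *
im,K,T=shot("wrist","w2"); s=state(); print(s["eef_pos"],np.round(s["orientation"],3).tolist(),np.round(s["q"],2)); np.savez("w2.npz",im=im,K=K,T=T)
E
```

```text
clock: 2.62
eef_pos: [416.1, -219.1, 349.1]
orientation: [[1.0, -0.001, 0.005], [-0.005, -0.0, 1.0], [-0.001, -1.0, -0.0]]
wrist_force: [0.3, 1.0, -0.2]
grip_width: 85.5
[ 416.35785914 -217.80194573  349.00710592] [[1.0, -0.001, 0.003], [-0.003, 0.0, 1.0], [-0.001, -1.0, 0.0]] [-0.29  0.1   0.74  1.82 -0.07  1.25  2.04]
```

View pics/w2.png

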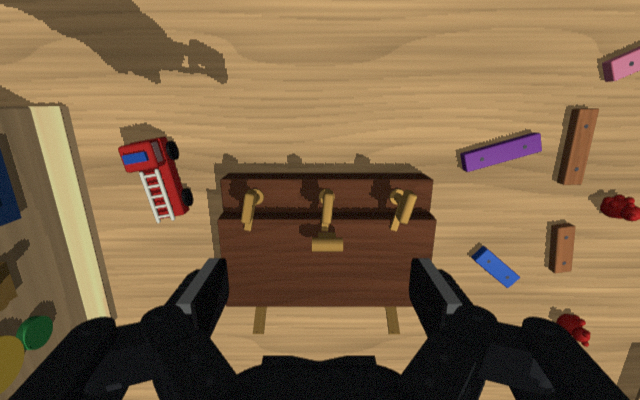

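Wrist view: bolt grips at about (249,210), (326,212) and (404,207), handle at (327,245). I'll take a second view from 60 mm back to triangulate.

```bash

python3 -m inch '[[[-0.4,0,0],[0,0,0],1],[[-0.6,0,0],[0,0,0],1],[[-0.6,0,0],[0,0,0],1]]'
python3 - <<'E'
from h import *
im,K,T=shot("wrist","w3"); np.savez("w3.npz",im=im,K=K,T=T)
crop(im,200,190,460,350,3,"w3c"); im2=np.load("w2.npz")["im"]; crop(im2,200,150,460,310,3,"w2c")
E
```

```text
clock: 3.05
eef_pos: [355.8, -216.9, 349.4]
orientation: [[1.0, 0.001, 0.0], [-0.0, 0.002, 1.0], [0.001, -1.0, 0.002]]
wrist_force: [-0.2, -1.2, -0.1]
grip_width: 85.2
```

View pics/w3c.png

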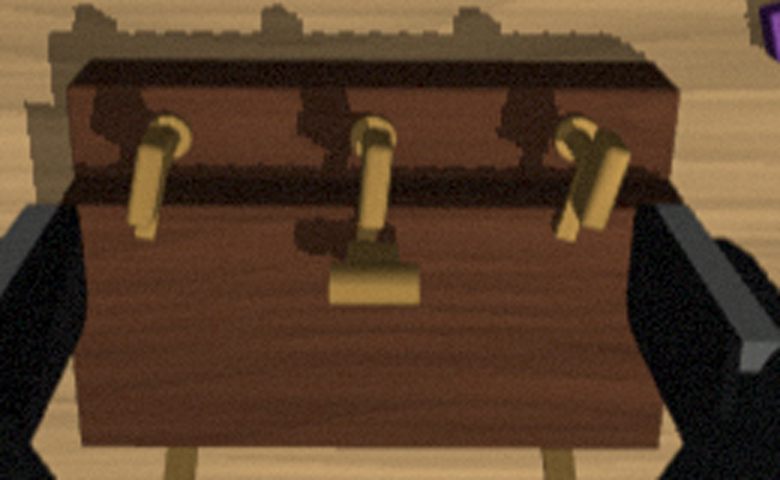

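View pics/w2c.png

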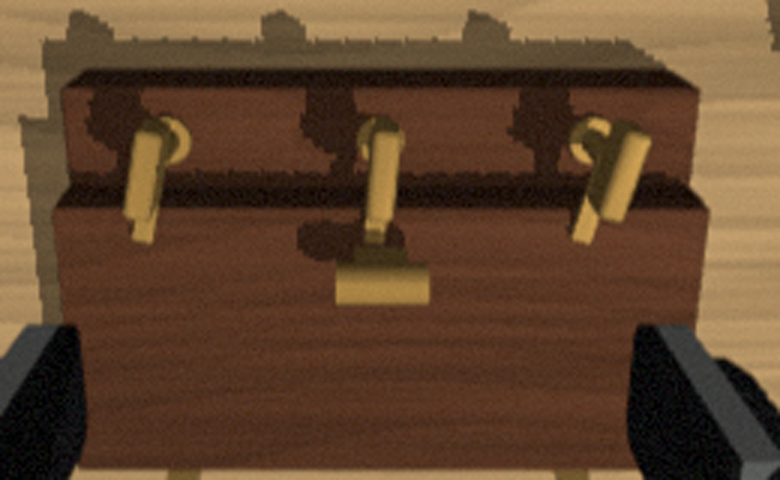

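```bash
python3 - <<'E'
from h import *
a=np.load("w2.npz");b=np.load("w3.npz")
def A(p):return (200+p[0]/3-.33,150+p[1]/3-.33)
def B(p):return (200+p[0]/3-.33,190+p[1]/3-.33)
pts=dict(right=((144,176),(148,185)),mid=((384,177),(376,189)),left=((626,176),(605,188)),handle=((382,285),(375,285)))
for n,(p,q) in pts.items():
    ra=ray(A(p),a["K"],a["T"]);rb=ray(B(q),b["K"],b["T"]);
    z=92 if n=='handle' else 104
    print(n,tri([ra,rb]).round(1),onz(A(p),z,a["K"],a["T"]).round(1),onz(B(q),z,b["K"],b["T"]).round(1))
# grip direction from top-face long edges
for n,e in dict(right=[((151,133),(138,219))],mid=[((387,133),(381,221))],left=[((637,133),(615,219))]).items():
    for p,q in e:
        d=onz(A(q),104,a["K"],a["T"])-onz(A(p),104,a["K"],a["T"]);print(n,d.round(1),np.degrees(np.arctan2(d[1],d[0])))
for n,e in dict(right=[((154,147),(142,223))],mid=[((379,150),(373,227))],left=[((616,149),(595,227))]).items():
    for p,q in e:
        d=onz(B(q),104,b["K"],b["T"])-onz(B(p),104,b["K"],b["T"]);print(n,d.round(1),np.degrees(np.arctan2(d[1],d[0])))
# lid top edges z=72, front corners ; back corners
for M,f,P in ((a,A,[(53,209),(708,210)]),(b,B,[(68,205),(680,205),(82,446),(660,446)])):
    for p in P: print(onz(f(p),72,M["K"],M["T"]).round(1))
E
```

```text
right [ 462.8 -306.8   99.8] [ 461.4 -306.   104. ] [ 460.6 -305.4  104. ]
mid [ 461.7 -207.2  106.2] [ 462.4 -207.1  104. ] [ 462.8 -207.1  104. ]
left [ 462.4 -107.8  104.4] [ 462.6 -107.3  104. ] [ 462.5 -108.1  104. ]
handle [ 514.  -207.4   98.1] [ 516.8 -207.5   92. ] [ 517.8 -207.    92. ]
right [37.3 -8.1  0. ] -12.228842570989015
mid [38.3 -2.4  0. ] -3.5157760299037233
left [37.4 -6.1  0. ] -9.221838777104487
right [36.1 -7.6  0. ] -11.879651763810402
mid [36.8 -2.4  0. ] -3.7060948362150556
left [37.3 -6.1  0. ] -9.347046838137329
[ 487.6 -356.1   72. ]
[489.9 -59.   72. ]
[ 486.9 -351.6   72. ]
[487.6 -62.3  72. ]
[ 625.2 -357.2   72. ]
[626.3 -58.3  72. ]
```

```bash
python3 - <<'E'
import plant
print([n for n in dir(plant) if not n.startswith('__')]); print(getattr(plant,'tip_reach',None), [k for k in plant.state()])
from h import *
print(mv([462.5,-108,130],down(np.radians(90-9.3))))
E
```

```text
['Unreachable', 'sign_off', 'snapshot', 'state', 'tip_reach']
22.0 ['clock', 'q', 'joint_vel', 'joint_efforts', 'eef_pos', 'orientation', 'wrist_force', 'moment', 'grip_width']
(array([1.055, 2.198, 1.086]), array([-0.001,  0.078,  0.001]))
```

```bash

python3 -m inch '[[[0.5,0.4,0.5],[0,0.078,0],0.4],[[1,0.9,1],[0,0.078,0],0.4],[[1,0.9,1],[0,0.078,0],0.4]]' >/dev/null
python3 -m inch '[[[0,0.5,0],[0,0,0],0.4],[[0,0.8,0],[0,0,0],0.4],[[0,0.8,0],[0,0,0],0.4],[[0,0.8,0],[0,0,0],0.4]]' 
python3 - <<'E'
from h import *
im,K,T=shot("wrist","w4")
print(mv([462.5,-108,102],down(np.radians(90-9.3))))
E
```

```text
clock: 3.98
eef_pos: [457.6, -118.2, 180.1]
orientation: [[0.987, 0.001, 0.164], [-0.164, -0.0, 0.987], [0.001, -1.0, -0.0]]
wrist_force: [0.9, 0.3, 0.4]
grip_width: 34.1
(array([0.029, 0.785, 0.109]), array([-0.   , -0.001,  0.001]))
```

View pics/w4.png

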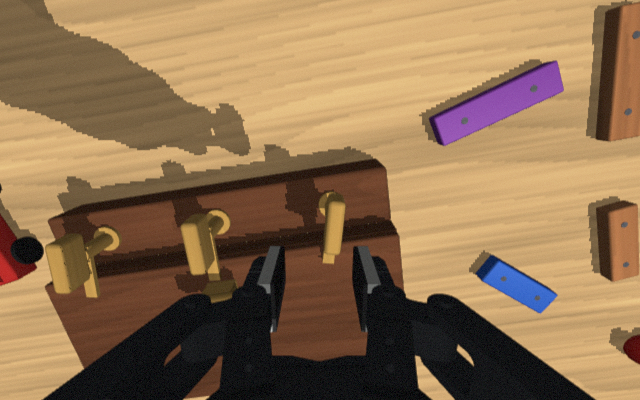

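The left grip's top face is at about (337,212), between the open fingers. I'll check it against this view.

```bash
python3 - <<'E'
from h import *
im,K,T=shot("wrist"); crop(im,290,170,390,280,5,"w4c")
b=np.load("w3.npz")
print(onz((337,212),104,K,T).round(1), proj([462.5,-108,104],K,T).round(1))
E
```

```text
[ 451.8 -104.2  104. ] [333.8 227.5]
```

View pics/w4c.png

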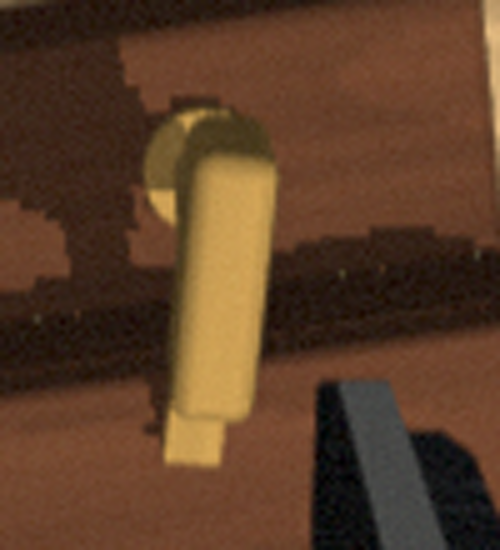

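```bash
python3 - <<'E'
from h import *
im,K,T=shot("wrist")
f=lambda p:onz((290+p[0]/5-.4,170+p[1]/5-.4),104,K,T)
d=f((213,415))-f((237,157)); print(f((225,287)).round(1),d.round(1),np.degrees(np.arctan2(d[1],d[0])))
print(mv([462.5,-107.7,102]))
E
```

```text
[ 462.2 -107.5  104. ] [36.8 -8.8  0. ] -13.495967868059095
(array([0.03 , 0.786, 0.113]), array([0., 0., 0.]))
```

```bash

python3 -m inch '[[[0.03,0.3,0.113],[0,0.02,0],0.4],[[0.03,0.6,0.113],[0,0.02,0],0.4],[[0.03,0.78,0.113],[0,0.02,0],0.4],[[0.03,0.78,0.113],[0,0.02,0],0.4],[[0.03,0.78,0.113],[0,0.02,0],0],[[0.03,0.78,0.113],[0,0.02,0],0],[[0.03,0.78,0.113],[0,0.02,0],0]]' 30
python3 - <<'E'
from h import *
shot("wrist","w5");print(state()["grip_width"],mv([462.5,-107.7,102],down(np.radians(90-80.5))))
E
```

```text
clock: 5.0
eef_pos: [462.1, -108.0, 102.5]
orientation: [[0.979, 0.002, 0.205], [-0.205, 0.0, 0.979], [0.002, -1.0, 0.001]]
wrist_force: [-2.0, 0.2, 7.0]
grip_width: 10.9
11.120569631259809 (array([0.002, 0.005, 0.003]), array([-0.001,  0.572,  0.001]))
```

View pics/w5.png

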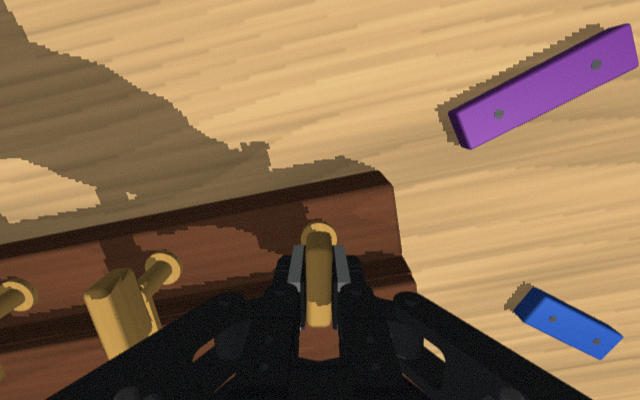

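Gripped (11 mm). Turning now.

```bash

python3 -m inch '[[[0,0,0],[0,0.08,0],0],[[0,0,0],[0,0.16,0],0],[[0,0,0],[0,0.24,0],0],[[0,0,0],[0,0.32,0],0],[[0,0,0],[0,0.4,0],0],[[0,0,0],[0,0.48,0],0],[[0,0,0],[0,0.55,0],0],[[0,0,0],[0,0.58,0],0],[[0,0,0],[0,0.58,0],0]]'
python3 - <<'E'
from h import *
shot("wrist","w6");s=state();R=np.array(s["orientation"]);print(s["grip_width"],s["moment"],s["wrist_force"],np.degrees(np.arctan2(R[1,0],R[0,0])))
E
```

```text
clock: 6.18
eef_pos: [463.9, -106.3, 102.5]
orientation: [[0.151, 0.004, 0.988], [-0.988, 0.001, 0.151], [-0.001, -1.0, 0.004]]
wrist_force: [4.6, 5.1, 5.7]
grip_width: 11.1
11.428560438524459 [ 0.9986494  -1.004445    0.57785604] [4.92162044 5.16193737 5.24652225] -81.25910641251274
```

View pics/w6.png

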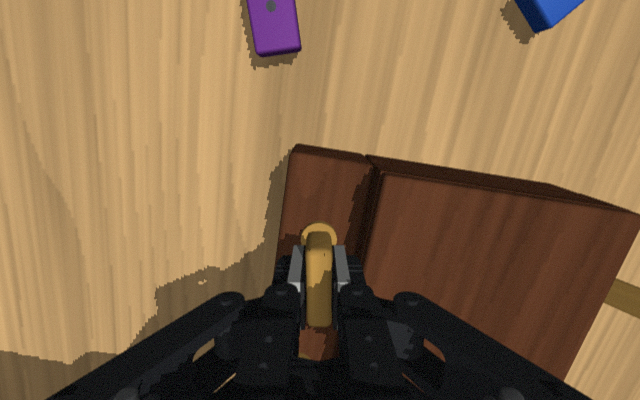

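```bash

python3 -m inch '[[[0,0,0],[0,0,0],0.4],[[0,0,0],[0,0,0],0.4],[[0,-0.4,0],[0,0,0],0.4],[[0,-0.8,0],[0,0,0],0.4],[[0,-0.8,0],[0,0,0],0.4]]'
python3 -m inch '[[[0.5,0,-0.085],[0,-0.08,0],0.4],[[0.99,0,-0.17],[0,-0.16,0],0.4],[[0.99,0,-0.17],[0,-0.25,0],0.4],[[0.99,0,-0.17],[0,-0.33,0],0.4],[[0.99,0,-0.17],[0,-0.41,0],0.4],[[0.99,0,-0.17],[0,-0.49,0],0.4],[[0.99,0,-0.17],[0,-0.57,0],0.4],[[0.99,0,-0.17],[0,-0.644,0],0.4],[[0.99,0,-0.17],[0,-0.644,0],0.4],[[0.99,0,-0.17],[0,-0.644,0],0.4]]'
python3 - <<'E'
from h import *
im,K,T=shot("wrist","w7"); crop(im,260,170,380,290,5,"w7c")
print(proj([462.5,-207.2,104],K,T).round(1), mv([462.5,-207.2,102]))
E
```

```text
clock: 6.85
eef_pos: [462.5, -108.3, 183.4]
orientation: [[0.149, 0.004, 0.989], [-0.989, 0.0, 0.149], [0.0, -1.0, 0.004]]
wrist_force: [-0.6, -0.2, -0.3]
grip_width: 34.0
clock: 8.1
eef_pos: [458.8, -208.1, 180.8]
orientation: [[0.997, -0.001, 0.076], [-0.076, 0.0, 0.997], [-0.001, -1.0, 0.0]]
wrist_force: [-0.1, -0.2, -0.2]
grip_width: 34.2
[319.3 228.3] (array([0.035, 0.79 , 0.011]), array([0., 0., 0.]))
```

View pics/w7.png

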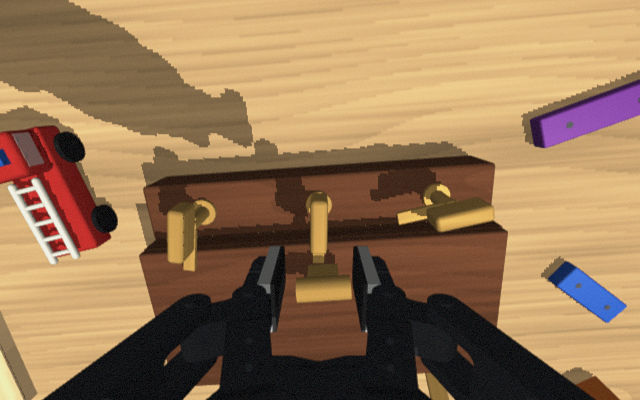

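View pics/w7c.png

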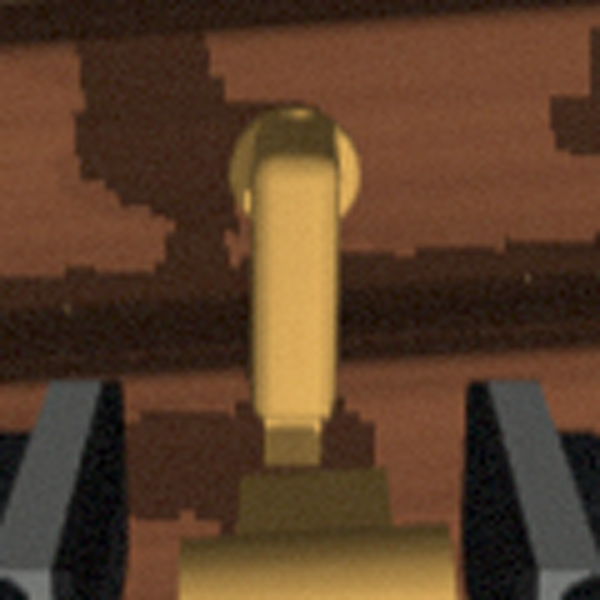

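The left bolt now lies crosswise and the mid grip is centred at (319,228). Turning the mid bolt.

```bash

python3 -m inch '[[[0.03,0.3,0.01],[0,0,0],0.4],[[0.035,0.6,0.01],[0,0,0],0.4],[[0.035,0.78,0.01],[0,0,0],0.4],[[0.035,0.78,0.01],[0,0,0],0.4],[[0.035,0.78,0.01],[0,0,0],0],[[0.035,0.78,0.01],[0,0,0],0],[[0.035,0.78,0.01],[0,0,0],0]]' 30
python3 -m inch '[[[0,0,0],[0,0.08,0],0],[[0,0,0],[0,0.16,0],0],[[0,0,0],[0,0.24,0],0],[[0,0,0],[0,0.32,0],0],[[0,0,0],[0,0.4,0],0],[[0,0,0],[0,0.48,0],0],[[0,0,0],[0,0.56,0],0],[[0,0,0],[0,0.64,0],0],[[0,0,0],[0,0.64,0],0],[[0,0,0],[0,0.64,0],0]]'
python3 - <<'E'
from h import *
s=state();R=np.array(s["orientation"]);print(s["grip_width"],s["moment"],s["wrist_force"],np.degrees(np.arctan2(R[1,0],R[0,0])))
E
python3 -m inch '[[[0,0,0],[0,0,0],0.4],[[0,0,0],[0,0,0],0.4],[[0,-0.4,0],[0,0,0],0.4],[[0,-0.8,0],[0,0,0],0.4],[[0,-0.8,0],[0,0,0],0.4]]'
python3 -m inch '[[[0.5,0,-0.085],[0,-0.08,0],0.4],[[0.98,0,-0.16],[0,-0.16,0],0.4],[[0.98,0,-0.16],[0,-0.25,0],0.4],[[0.98,0,-0.16],[0,-0.33,0],0.4],[[0.98,0,-0.16],[0,-0.41,0],0.4],[[0.98,0,-0.16],[0,-0.49,0],0.4],[[0.98,0,-0.16],[0,-0.57,0],0.4],[[0.98,0,-0.16],[0,-0.57,0],0.4],[[0.98,0,-0.16],[0,-0.57,0],0.4]]'
python3 - <<'E'
from h import *
im,K,T=shot("wrist","w8"); crop(im,260,170,380,290,5,"w8c")
print(proj([462.,-306.3,104],K,T).round(1), mv([462.,-306.3,102]))
E
```

```text
clock: 9.02
eef_pos: [463.2, -208.2, 104.1]
orientation: [[0.997, 0.002, 0.073], [-0.073, -0.001, 0.997], [0.002, -1.0, -0.001]]
wrist_force: [-1.0, -4.2, 3.5]
grip_width: 11.4
clock: 10.28
eef_pos: [463.8, -207.8, 104.1]
orientation: [[0.158, 0.002, 0.987], [-0.987, -0.001, 0.158], [0.001, -1.0, 0.002]]
wrist_force: [-0.4, -2.6, 4.5]
grip_width: 11.3
11.27747926993152 [-0.49510121 -0.0481553   0.21820002] [-0.37338205 -2.60032754  4.53809938] -80.89018201796944
clock: 10.9
eef_pos: [464.0, -207.9, 185.5]
orientation: [[0.158, 0.004, 0.988], [-0.988, -0.001, 0.158], [0.001, -1.0, 0.004]]
wrist_force: [-0.6, -0.0, -0.8]
grip_width: 34.1
clock: 12.02
eef_pos: [462.1, -306.4, 182.9]
orientation: [[0.975, -0.001, 0.221], [-0.221, 0.001, 0.975], [-0.001, -1.0, 0.001]]
wrist_force: [-0.2, -0.4, -0.1]
grip_width: 33.9
[317.9 222.2] (array([-0.002,  0.809,  0.001]), array([0., 0., 0.]))
```

View pics/w8.png

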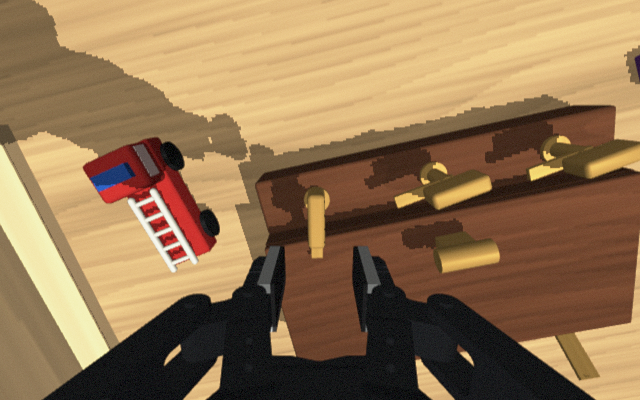

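View pics/w8c.png

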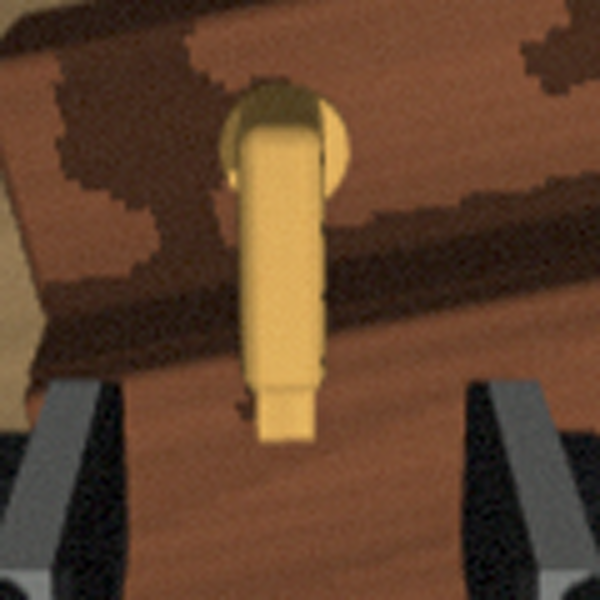

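```bash

python3 -m inch '[[[0,0.3,-0.01],[0,0,0],0.4],[[0,0.6,-0.01],[0,0,0],0.4],[[0,0.8,-0.01],[0,0,0],0.4],[[0,0.8,-0.01],[0,0,0],0.4],[[0,0.8,-0.01],[0,0,0],0],[[0,0.8,-0.01],[0,0,0],0],[[0,0.8,-0.01],[0,0,0],0]]' 30
python3 -m inch '[[[0,0,0],[0,0.08,0],0],[[0,0,0],[0,0.16,0],0],[[0,0,0],[0,0.24,0],0],[[0,0,0],[0,0.32,0],0],[[0,0,0],[0,0.4,0],0],[[0,0,0],[0,0.48,0],0],[[0,0,0],[0,0.54,0],0],[[0,0,0],[0,0.57,0],0],[[0,0,0],[0,0.57,0],0],[[0,0,0],[0,0.57,0],0]]'
python3 - <<'E'
from h import *
s=state();R=np.array(s["orientation"]);print(s["grip_width"],s["moment"],s["wrist_force"],np.degrees(np.arctan2(R[1,0],R[0,0])))
E
python3 -m inch '[[[0,0,0],[0,0,0],0.4],[[0,0,0],[0,0,0],0.4],[[0,-0.4,0],[0,0,0],0.4],[[0,-0.8,0],[0,0,0],0.4],[[0,-1,0],[0,0,0],0.4]]'
python3 - <<'E'
from h import *
print(mv([490,-207.3,210],down(np.pi/2)))
E
```

```text
clock: 12.95
eef_pos: [462.5, -308.3, 104.2]
orientation: [[0.976, 0.001, 0.218], [-0.218, -0.001, 0.976], [0.002, -1.0, -0.001]]
wrist_force: [-0.9, -0.4, 4.7]
grip_width: 11.0
clock: 14.2
eef_pos: [463.1, -307.8, 104.2]
orientation: [[0.158, 0.002, 0.987], [-0.987, -0.0, 0.158], [0.001, -1.0, 0.002]]
wrist_force: [0.1, 0.2, 5.8]
grip_width: 11.4
11.416975107862685 [ 0.07278365 -0.05766111  0.17073847] [0.08882619 0.24064125 5.84874362] -80.91346899918351
clock: 14.82
eef_pos: [462.5, -308.1, 205.0]
orientation: [[0.157, 0.002, 0.988], [-0.988, -0.001, 0.157], [0.001, -1.0, 0.002]]
wrist_force: [0.4, 0.6, -0.3]
grip_width: 34.3
(array([-0.952, -0.05 ,  0.43 ]), array([-0.   , -0.675,  0.001]))
```

```bash

python3 -m inch '[[[-0.4,0,0.2],[0,-0.08,0],0.75],[[-0.95,-0.05,0.43],[0,-0.16,0],0.75],[[-0.95,-0.05,0.43],[0,-0.25,0],0.75],[[-0.95,-0.05,0.43],[0,-0.33,0],0.75],[[-0.95,-0.05,0.43],[0,-0.41,0],0.75],[[-0.95,-0.05,0.43],[0,-0.49,0],0.75],[[-0.95,-0.05,0.43],[0,-0.57,0],0.75],[[-0.95,-0.05,0.43],[0,-0.675,0],0.75],[[-0.95,-0.05,0.43],[0,-0.675,0],0.75],[[-0.95,-0.05,0.43],[0,-0.675,0],0.75]]'
python3 - <<'E'
from h import *
im,K,T=shot("wrist","w9"); np.savez("w9.npz",im=im,K=K,T=T)
for z in (93,98): print(proj([515,-207.3,z],K,T).round(1))
E
```

```text
clock: 16.08
eef_pos: [489.5, -207.0, 208.1]
orientation: [[1.0, -0.0, 0.003], [-0.003, 0.0, 1.0], [-0.0, -1.0, 0.0]]
wrist_force: [-0.4, -0.7, 0.1]
grip_width: 64.2
[317.3 235.3]
[317.3 237.8]
```

View pics/w9.png

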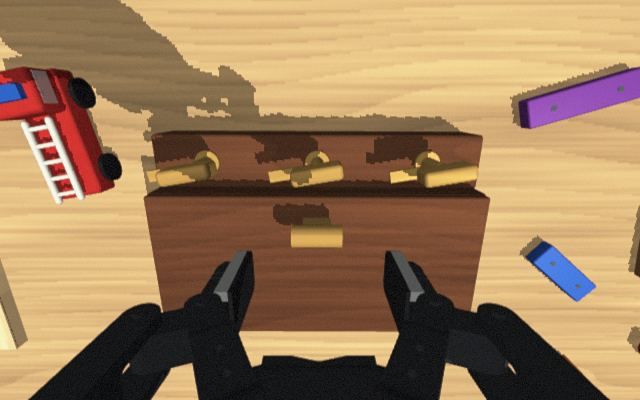

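All three bolts lie crosswise. I'll measure the handle axis from w3 and w9.

```bash
python3 - <<'E'
from h import *
a=np.load("w2.npz");b=np.load("w3.npz");c=np.load("w9.npz")
crop(c["im"],280,200,355,260,8,"h9");crop(b["im"],300,260,350,300,8,"h3");crop(a["im"],300,225,350,265,8,"h2")
E
cd pics; python3 -c "
import cv2,numpy as np
i=[cv2.imread(f'h{k}.png') for k in (9,3,2)]
o=np.zeros((480+0,600,3),np.uint8);o[:]=i[0];cv2.imwrite('h9.png',o)
cv2.imwrite('h32.png',np.hstack(i[1:]))"
```

```text
(no output)
```

View pics/h9.png

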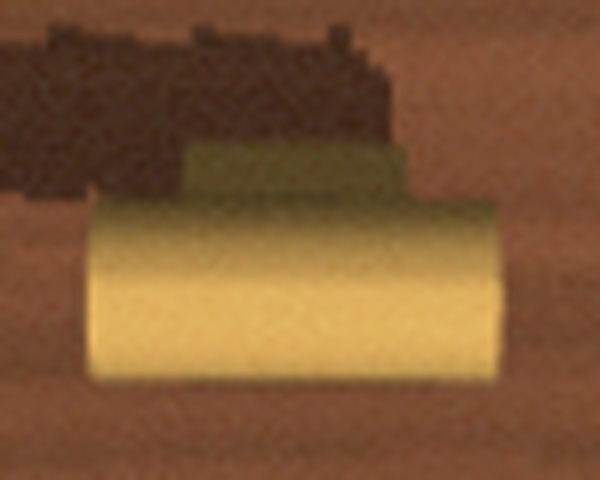

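View pics/h32.png

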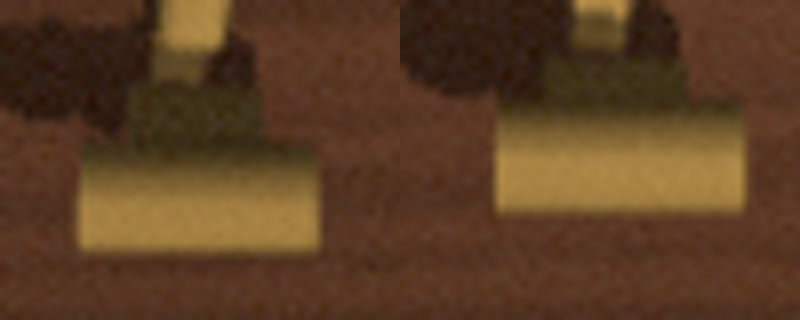

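```bash
python3 - <<'E'
from h import *
a=np.load("w2.npz");b=np.load("w3.npz");c=np.load("w9.npz")
f=lambda m,p:ray(p,m["K"],m["T"])
rc,rb,ra=f(c,(316.4,235.8)),f(b,(324.6,284.6)),f(a,(327.1,244.5))
print(tri([rc,rb]),tri([rc,ra]),tri([ra,rb,rc]))
for z in (93,98):print([onz(p,z,m["K"],m["T"]).round(1) for m,p in ((c,(316.4,235.8)),(b,(324.6,284.6)))])
s=c["T"][:3,3]; print(s)
E
```

```text
[ 511.35631529 -207.6553724   102.15352242] [ 506.77892025 -207.92823373  112.80910504] [ 511.8981898  -207.63430845  101.38816631]
[array([ 515.4, -208. ,   93. ]), array([ 517.1, -207.1,   93. ])]
[array([ 513.2, -208. ,   98. ]), array([ 513.9, -207.2,   98. ])]
[ 412.40358289 -206.61452791  328.76404357]
```

```bash
python3 - <<'E'
from h import *
print(mv([513.5,-207.6,101],down(np.pi/2)))
v=np.array([-115,36.]);
def P(t): c,s=np.cos(t),np.sin(t); return np.array([c*v[0]+s*v[1],-s*v[0]+c*v[1]])
for a,b in ((0,.6),(.6,1.2),(1.2,1.75)):
    print([[round((P(t)-P(a))[0]/100,2),round(-(P(t)-P(a))[1]/100,2)] for t in np.linspace(a,b,7)[1:]])
E
```

```text
(array([ 0.24 ,  1.071, -0.006]), array([-0.   , -0.001, -0.   ]))
[[np.float64(0.04), np.float64(-0.11)], [np.float64(0.09), np.float64(-0.22)], [np.float64(0.16), np.float64(-0.32)], [np.float64(0.23), np.float64(-0.42)], [np.float64(0.31), np.float64(-0.51)], [np.float64(0.4), np.float64(-0.59)]]
[[np.float64(0.1), np.float64(-0.07)], [np.float64(0.2), np.float64(-0.13)], [np.float64(0.31), np.float64(-0.18)], [np.float64(0.43), np.float64(-0.22)], [np.float64(0.55), np.float64(-0.24)], [np.float64(0.66), np.float64(-0.26)]]
[[np.float64(0.11), np.float64(-0.0)], [np.float64(0.22), np.float64(0.01)], [np.float64(0.33), np.float64(0.02)], [np.float64(0.44), np.float64(0.05)], [np.float64(0.54), np.float64(0.09)], [np.float64(0.64), np.float64(0.13)]]
```

```bash

python3 -m inch '[[[0.24,0.4,0],[0,0,0],0.75],[[0.24,0.8,0],[0,0,0],0.75],[[0.24,1,0],[0,0,0],0.75],[[0.24,1,0],[0,0,0],0.75]]' >/dev/null
python3 -m inch '[[[0,0.07,0],[0,0,0],0.75],[[0,0.07,0],[0,0,0],0],[[0,0.07,0],[0,0,0],0],[[0,0.07,0],[0,0,0],0],[[0,0.07,0],[0,0,0],0]]' 40
python3 - <<'E'
from h import *
im,K,T=shot("wrist","w10"); print(state()["grip_width"])
E
```

```text
clock: 17.25
eef_pos: [514.1, -208.7, 102.4]
orientation: [[1.0, 0.002, 0.001], [-0.001, -0.002, 1.0], [0.002, -1.0, -0.002]]
wrist_force: [-1.3, -5.5, 4.5]
grip_width: 39.1
39.22980427309644
```

View pics/w10.png

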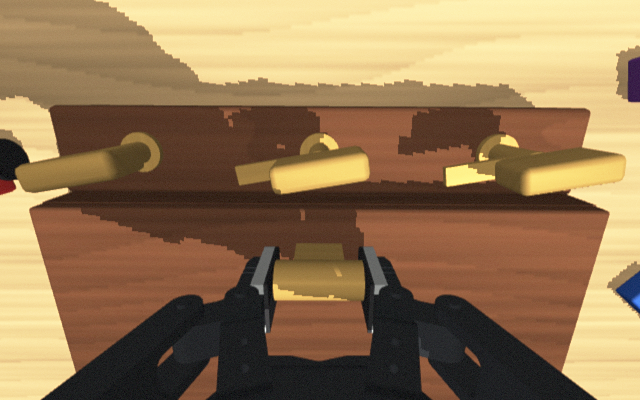

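Handle gripped (39 mm). Lifting along the arc.

```bash

python3 -m inch '[[[0.04,-0.11,0],[0,0,0],0],[[0.09,-0.22,0],[0,0,0],0],[[0.16,-0.32,0],[0,0,0],0],[[0.23,-0.42,0],[0,0,0],0],[[0.31,-0.51,0],[0,0,0],0],[[0.4,-0.59,0],[0,0,0],0]]'
python3 -m inch '[[[0.1,-0.07,0],[0,0,0],0],[[0.2,-0.13,0],[0,0,0],0],[[0.31,-0.18,0],[0,0,0],0],[[0.43,-0.22,0],[0,0,0],0],[[0.55,-0.24,0],[0,0,0],0],[[0.66,-0.26,0],[0,0,0],0]]'
python3 - <<'E'
from h import *
shot("wrist","w11"); shot("scene","s11")
E
```

```text
clock: 18.05
eef_pos: [553.4, -208.9, 160.7]
orientation: [[1.0, -0.0, 0.001], [-0.001, -0.003, 1.0], [-0.0, -1.0, -0.003]]
wrist_force: [1.9, -9.1, -8.7]
grip_width: 38.5
clock: 18.8
eef_pos: [618.7, -209.2, 186.8]
orientation: [[1.0, -0.001, 0.001], [-0.001, -0.002, 1.0], [-0.001, -1.0, -0.002]]
wrist_force: [-2.9, -8.5, -3.2]
grip_width: 38.8
```

View pics/w11.png

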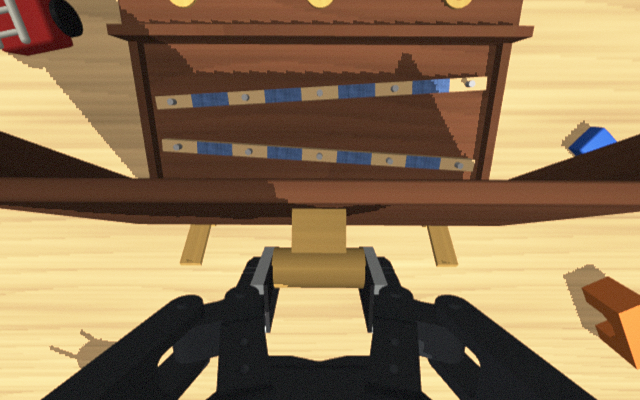

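```bash

python3 -m inch '[[[0.11,0,0],[0,0,0],0],[[0.22,0.01,0],[0,0,0],0],[[0.33,0.02,0],[0,0,0],0],[[0.44,0.05,0],[0,0,0],0],[[0.54,0.09,0],[0,0,0],0],[[0.64,0.13,0],[0,0,0],0],[[0.64,0.13,0],[0,0,0],0]]'
python3 - <<'E'
from h import *
shot("wrist","w12");
E
```

```text
clock: 19.77
eef_pos: [684.4, -209.7, 174.5]
orientation: [[1.0, 0.002, 0.001], [-0.001, -0.004, 1.0], [0.002, -1.0, -0.004]]
wrist_force: [0.2, -6.8, 4.0]
grip_width: 39.1
```

View pics/w12.png

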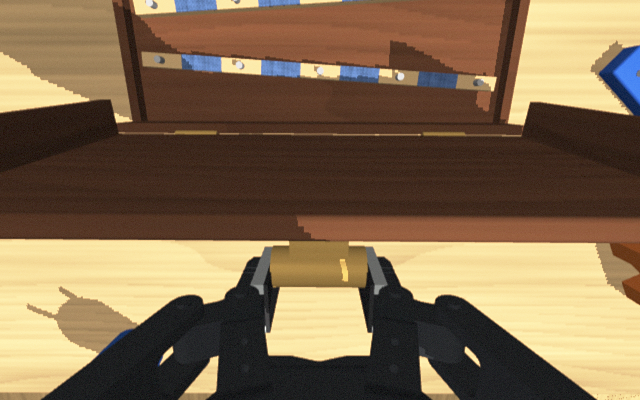

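```bash

python3 -m inch '[[[0,0,0],[0,0,0],0.7],[[0.05,0,0],[0,0,0],0.7],[[0.05,-0.4,0],[0,0,0],0.7],[[0.05,-0.9,0],[0,0,0],0.7],[[0.05,-0.9,0],[0,0,0],0.7],[[0.05,-0.9,0],[0,0,0],0.7]]'
python3 - <<'E'
from h import *
shot("wrist","w13");shot("scene","s13")
E
```

```text
clock: 20.58
eef_pos: [688.8, -206.1, 262.9]
orientation: [[1.0, -0.0, -0.002], [0.002, 0.001, 1.0], [-0.0, -1.0, 0.001]]
wrist_force: [0.7, 0.2, -0.1]
grip_width: 59.9
```

View pics/w13.png

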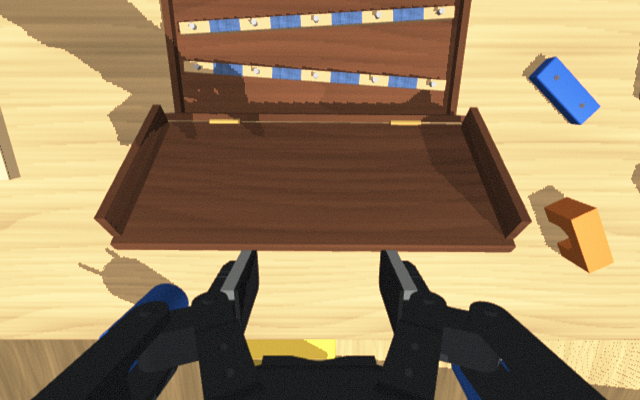

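View pics/s13.png

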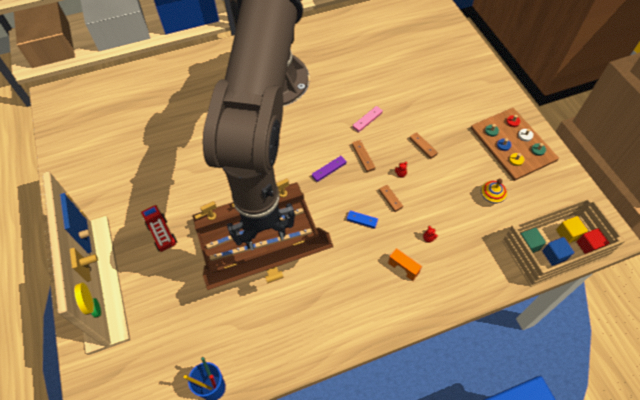

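The lid is leaning back open. Next, views of the pads from two positions.

```bash

python3 -m inch '[[[-0.5,-0.2,0],[0,0,0],0.7],[[-1,-0.4,0],[0,0,0],0.7],[[-1,-0.4,0],[0,0,0],0.7]]' >/dev/null
python3 -m inch '[[[-0.5,0,0],[0,0,0],0.7],[[-0.6,0,0],[0,0,0],0.7],[[-0.6,0,0],[0,0,0],0.7]]'
python3 - <<'E'
from h import *
im,K,T=shot("wrist","p1"); np.savez("p1.npz",im=im,K=K,T=T)
E
python3 -m inch '[[[-0.5,0,0],[0,0,0],0.7],[[-0.7,0,0],[0,0,0],0.7],[[-0.7,0,0],[0,0,0],0.7]]'
python3 - <<'E'
from h import *
im,K,T=shot("wrist","p2"); np.savez("p2.npz",im=im,K=K,T=T)
E
```

```text
clock: 21.42
eef_pos: [528.8, -206.5, 302.9]
orientation: [[1.0, -0.0, -0.001], [0.001, 0.001, 1.0], [-0.0, -1.0, 0.001]]
wrist_force: [-0.5, 0.7, -0.0]
grip_width: 59.7
clock: 21.85
eef_pos: [458.9, -207.0, 303.4]
orientation: [[1.0, 0.0, -0.001], [0.001, 0.0, 1.0], [0.0, -1.0, 0.0]]
wrist_force: [0.3, -0.3, -0.1]
grip_width: 59.3
```

View pics/p1.png

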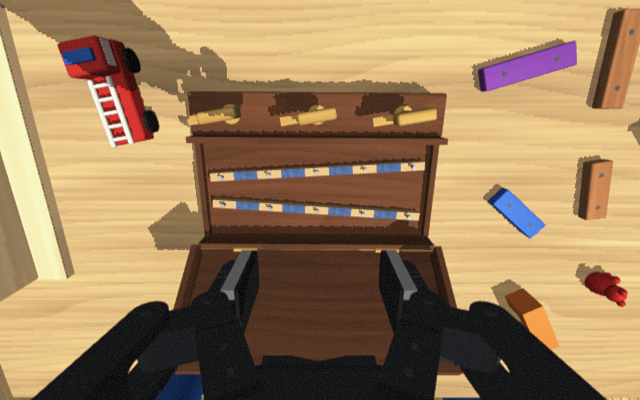

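View pics/p2.png

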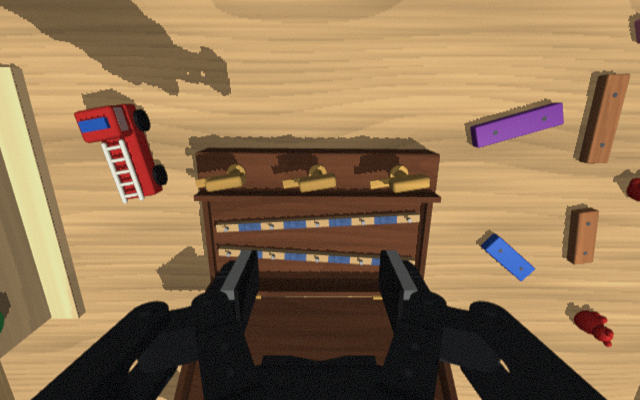

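```bash
python3 - <<'E'
from h import *
R={}
for n in ("p1","p2"):
    m=np.load(n+".npz");im=m["im"];h=cv2.cvtColor(im,cv2.COLOR_BGR2HSV)
    k=cv2.inRange(h,(95,60,40),(130,255,255))
    k[:, :205]=0;k[:,440:]=0;k[:150]=0;k[290:]=0
    N,l,st,ce=cv2.connectedComponentsWithStats(k)
    out=[(ce[i],st[i,4]) for i in range(1,N) if st[i,4]>40]
    print(n);R[n]=[]
    for c,a in out:
        P=onz(c,38.5,m["K"],m["T"]);print(np.round(c,1),a,P.round(1));R[n].append(c)
E
```

```text
p1
[388.4 167.6] 186 [ 527.4 -117.9   38.5]
[340.  170.1] 180 [ 530.6 -178.3   38.5]
[292.7 172.6] 176 [ 533.8 -237.7   38.5]
[245. 175.] 177 [ 537.  -297.8   38.5]
[247.  205.3] 167 [ 577.  -298.1   38.5]
[293.4 208.3] 158 [ 581.2 -237.9   38.5]
[339.4 211.2] 160 [ 585.2 -178.    38.5]
[384.8 214.2] 160 [ 589.3 -118.3   38.5]
p2
[385.5 219.5] 156 [ 527.3 -117.4   38.5]
[339.5 221.9] 156 [ 530.6 -178.1   38.5]
[294.4 224.1] 154 [ 533.8 -237.8   38.5]
[249.3 226.5] 152 [ 537.1 -297.8   38.5]
[294.9 256.4] 143 [ 581.2 -238.2   38.5]
[338.7 258.9] 135 [ 585.1 -178.    38.5]
[375.5 261.1] 55 [ 588.5 -127.2   38.5]
```

Pads measured, and both views agree at a height of 38.5 mm. The rail spacings come out at 62, 55, 47 and 40 mm. Place1 is (558.3,-118.1), place2 (557.9,-178.1), place3 (557.5,-237.9). Next, the bars.

```bash

for i in 1 2 3 4; do python3 -m inch '[[[0,0,0.5],[0,0,0],0.6],[[0,0,1],[0,0,0],0.6]]' >/dev/null; done
python3 -m inch '[[[-0.5,0,0.2],[0,0,0],0.6],[[-0.5,0,0.2],[0,0,0],0.6],[[-0.5,0,0.2],[0,0,0],0.6]]'
cat >> h.py <<'E'
def bars(im,K,T,z=16):
    h=cv2.cvtColor(im,cv2.COLOR_BGR2HSV); k=cv2.inRange(h,(5,110,90),(14,255,255))
    k=cv2.morphologyEx(k,cv2.MORPH_OPEN,np.ones((3,3)))
    cs,_=cv2.findContours(k,0,2); o=[]
    for c in cs:
        if cv2.contourArea(c)<400: continue
        W=np.array([onz(p[0],z,K,T)[:2] for p in c],np.float32)
        r=cv2.minAreaRect(W); (cx,cy),(w,hh),a=r
        if w<hh: w,hh,a=hh,w,a+90
        if hh<45 and 55<w<130: o.append((round(cx,1),round(cy,1),round(w,1),round(hh,1),round((a+90)%180-90,1),np.round(proj([cx,cy,z],K,T))))
    return o
E
python3 - <<'E'
from h import *
im,K,T=shot("wrist","b1"); np.savez("b1.npz",im=im,K=K,T=T)
for b in bars(im,K,T): print(b)
h=cv2.cvtColor(im,cv2.COLOR_BGR2HSV)
E
```

```text
clock: 23.28
eef_pos: [409.3, 213.8, 303.4]
orientation: [[1.0, 0.001, -0.002], [0.002, 0.0, 1.0], [0.001, -1.0, 0.0]]
wrist_force: [0.2, 0.8, -0.3]
grip_width: 51.1
(563.2, 175.6, 80.4, 27.2, 8.6, array([292., 269.]))
(430.2, 343.7, 94.4, 27.0, 15.6, array([414., 180.]))
(400.8, 161.4, 108.3, 27.4, 1.1, array([278., 159.]))
```

View pics/b1.png

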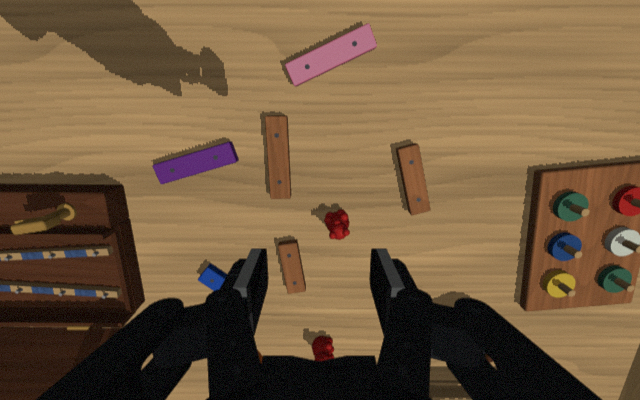

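Bars in this view (plain brown): 110 mm at (278,159), 96 mm at (414,180), 82 mm at (292,269). The purple (195,162) and pink (330,54) bars are the look-alikes. Approaching bar1 for an enlarged check.

```bash

python3 -m inch '[[[-0.04,0.5,-0.25],[0,-0.009,0],0.6],[[-0.08,1,-0.52],[0,-0.009,0],0.6],[[-0.08,1,-0.52],[0,-0.009,0],0.6]]' >/dev/null
python3 -m inch '[[[0,0.4,0],[0,0,0],0.6],[[0,0.8,0],[0,0,0],0.6],[[0,0.8,0],[0,0,0],0.6],[[0,0.8,0],[0,0,0],0.6]]'
python3 - <<'E'
from h import *
im,K,T=shot("wrist","b2"); crop(im,180,100,460,310,2.8,"b2c")
for b in bars(im,K,T): print(b)
print(mv([400.8,161.4,26],down(np.radians(91.1))))
E
```

```text
clock: 24.2
eef_pos: [402.0, 161.3, 124.7]
orientation: [[1.0, 0.002, -0.019], [0.019, 0.001, 1.0], [0.002, -1.0, 0.001]]
wrist_force: [0.6, 0.4, 0.1]
grip_width: 51.3
(430.4, 343.2, 94.9, 26.9, 15.7, array([542., 245.]))
(400.6, 160.8, 107.2, 27.1, 1.1, array([317., 206.]))
(array([-0.014,  0.99 , -0.002]), array([-0.001, -0.   ,  0.001]))
```

View pics/b2c.png

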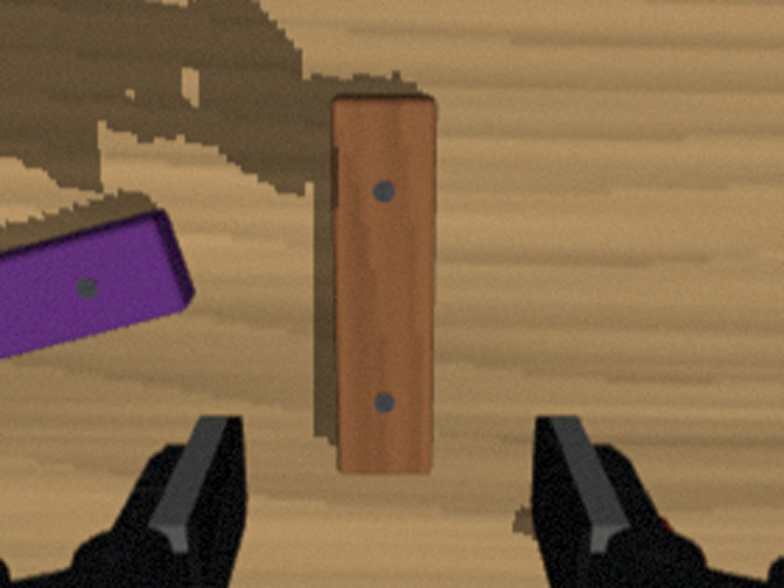

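This crop confirms it: plain brown, 107-110 mm long. Both camera heights agree to 0.6 mm with its top at 16 mm. Grasping.

```bash

python3 -m inch '[[[-0.01,0.4,0],[0,0,0],0.6],[[-0.01,0.8,0],[0,0,0],0.6],[[-0.01,0.99,0],[0,0,0],0.6],[[-0.01,0.99,0],[0,0,0],0.6],[[-0.01,0.99,0],[0,0,0],0],[[-0.01,0.99,0],[0,0,0],0],[[-0.01,0.99,0],[0,0,0],0],[[-0.01,0.99,0],[0,0,0],0]]' 60
python3 -m inch '[[[0,-0.4,0],[0,0,0],0],[[0,-0.9,0],[0,0,0],0],[[0,-1,0],[0,0,0],0]]'
python3 - <<'E'
from h import *
shot("wrist","b3")
print(mv([558.3,-118.1,140],down(np.radians(90-.4))))
E
```

```text
clock: 25.25
eef_pos: [400.5, 161.5, 26.0]
orientation: [[1.0, 0.003, -0.02], [0.02, 0.002, 1.0], [0.003, -1.0, 0.002]]
wrist_force: [-1.6, -1.2, 9.5]
grip_width: 26.3
clock: 25.62
eef_pos: [401.1, 161.8, 127.9]
orientation: [[1.0, 0.005, -0.02], [0.02, 0.004, 1.0], [0.005, -1.0, 0.004]]
wrist_force: [0.1, 0.3, -0.9]
grip_width: 26.4
(array([ 1.519, -0.128, -2.83 ]), array([-0.002,  0.013,  0.002]))
```

View pics/b3.png

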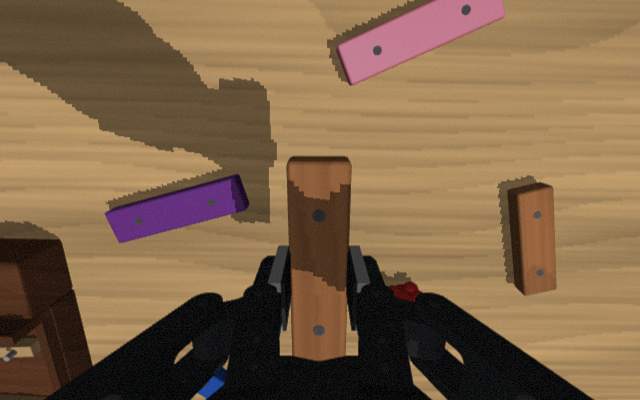

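Held level (26 mm grip). Carrying it to place 1.

```bash

python3 -m inch '[[[0.2,-0.25,-0.4],[0,0,0],0],[[0.5,-0.35,-0.94],[0,0,0],0],[[0.5,-0.35,-0.94],[0,0,0],0]]' >/dev/null
python3 -m inch '[[[0.25,0,-0.5],[0,0,0],0],[[0.5,0,-0.94],[0,0,0],0],[[0.5,0,-0.94],[0,0,0],0]]' >/dev/null
python3 -m inch '[[[0.25,0,-0.5],[0,0,0],0],[[0.51,0,-0.94],[0,0.013,0],0],[[0.51,0,-0.94],[0,0.013,0],0]]'
python3 - <<'E'
from h import *
im,K,T=shot("wrist","b4")
print(mv([558.3,-118.1,66],down(np.radians(90-.4))))
E
```

```text
clock: 26.8
eef_pos: [556.6, -120.9, 158.7]
orientation: [[1.0, 0.0, 0.012], [-0.012, -0.002, 1.0], [0.0, -1.0, -0.002]]
wrist_force: [-0.4, 1.2, -1.1]
grip_width: 26.4
(array([0.028, 0.923, 0.005]), array([ 0.   , -0.001, -0.001]))
```

View pics/b4.png

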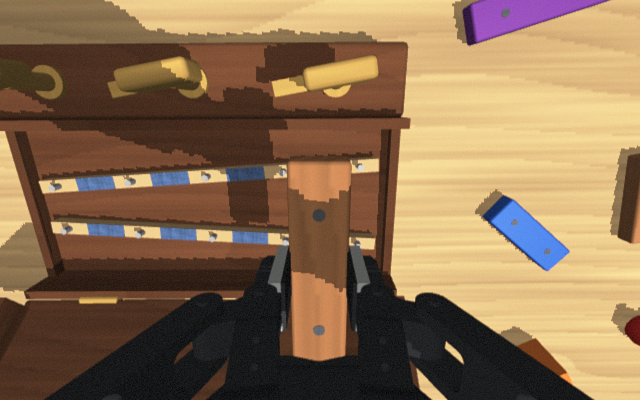

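```bash

python3 -m inch '[[[0.02,0.4,0.005],[0,0,0],0],[[0.028,0.7,0.005],[0,0,0],0],[[0.028,0.88,0.005],[0,0,0],0],[[0.028,0.935,0.005],[0,0,0],0],[[0.028,0.935,0.005],[0,0,0],0]]'
python3 -m inch '[[[0,0,0],[0,0,0],0.45],[[0,0,0],[0,0,0],0.45],[[0,0,0],[0,0,0],0.45],[[0,-0.3,0],[0,0,0],0.45],[[0,-0.9,0],[0,0,0],0.45],[[-0.4,-1,0],[0,0,0],0.5],[[-0.6,-1,0],[0,0,0],0.5],[[-0.6,-1,0],[0,0,0],0.5]]'
python3 - <<'E'
from h import *
im,K,T=shot("wrist","b5"); np.savez("b5.npz",im=im,K=K,T=T)
for b in bars(im,K,T,54): print(b)
E
```

```text
clock: 27.48
eef_pos: [558.8, -117.3, 66.1]
orientation: [[1.0, 0.0, 0.007], [-0.007, 0.0, 1.0], [0.0, -1.0, 0.0]]
wrist_force: [0.9, -0.3, -0.8]
grip_width: 26.3
clock: 28.48
eef_pos: [497.6, -117.2, 166.3]
orientation: [[1.0, 0.0, 0.008], [-0.008, 0.001, 1.0], [0.0, -1.0, 0.001]]
wrist_force: [-0.1, -1.1, -0.3]
grip_width: 42.8
(580.7, -285.5, 84.0, 18.4, 88.4, array([124., 300.]))
(543.4, 133.6, 70.4, 24.0, 8.7, array([620., 256.]))
(467.8, -179.1, 56.3, 24.6, 89.5, array([235., 170.]))
(459.0, -277.3, 114.7, 42.2, 89.5, array([103., 160.]))
```

View pics/b5.png

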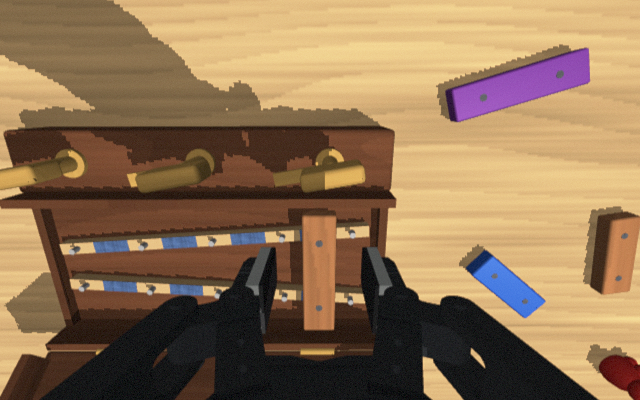

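```bash
python3 - <<'E'
from h import *
m=np.load("b5.npz")
print(np.mean([onz(p,54,m["K"],m["T"]) for p in ((303,214),(334,214),(335,331),(304,331))],axis=0).round(1))
E
for i in 1 2 3 4; do python3 -m inch '[[[-0.1,-0.1,0.5],[0,0,0],0.6],[[-0.2,-0.1,1],[0,0,0],0.6]]' >/dev/null; done
python3 -m inch '[[[0,0,0.3],[0,-0.07,0],0.6],[[0,0,0.55],[0,-0.13,0],0.6],[[0,0,0.55],[0,-0.13,0],0.6]]'
python3 - <<'E'
from h import *
im,K,T=shot("wrist","b6"); np.savez("b6.npz",im=im,K=K,T=T)
for b in bars(im,K,T): print(b); 
print(mv([430.4,343.2,120],down(np.radians(90+15.7))))
E
```

```text
[ 559.5 -116.5   54. ]
clock: 29.9
eef_pos: [422.3, 341.2, 205.4]
orientation: [[0.964, 0.0, -0.265], [0.265, 0.001, 0.964], [0.0, -1.0, 0.0]]
wrist_force: [-0.1, -0.6, -0.7]
grip_width: 51.3
(563.1, 176.0, 80.2, 27.1, 8.7, array([140., 264.]))
(430.5, 343.8, 94.0, 27.0, 15.7, array([318., 191.]))
(array([0.086, 0.854, 0.017]), array([ 0.   , -0.004, -0.   ]))
```

View pics/b6.png

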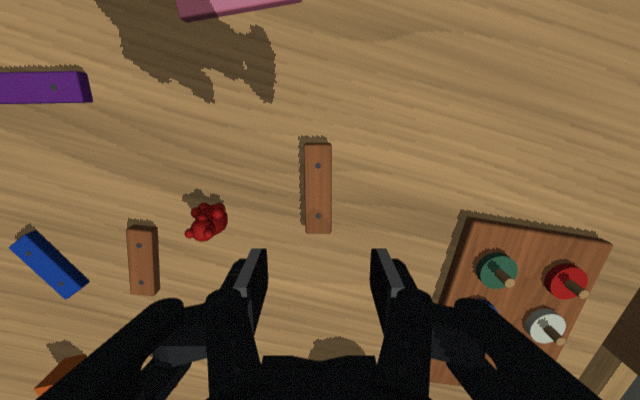

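Bar1 sits at (559.5,-116.5), within 2 mm of its place. Bar2 is the plain brown bar at (318,191), about 95 mm long. Grasping it.

```bash

python3 -m inch '[[[0.085,0.4,0.02],[0,-0.004,0],0.6],[[0.085,0.85,0.02],[0,-0.004,0],0.6],[[0.085,0.85,0.02],[0,-0.004,0],0.6]]'
python3 - <<'E'
from h import *
im,K,T=shot("wrist","b7"); crop(im,200,100,440,300,3,"b7c")
for b in bars(im,K,T): print(b); 
print(mv([430.5,343.5,26],down(np.radians(90+15.7))))
E
```

```text
clock: 30.32
eef_pos: [428.7, 340.1, 118.4]
orientation: [[0.964, -0.004, -0.267], [0.267, -0.005, 0.964], [-0.005, -1.0, -0.004]]
wrist_force: [-0.6, -0.3, 0.6]
grip_width: 51.1
(562.8, 176.1, 80.5, 27.3, 8.8, array([ 87., 308.]))
(429.9, 343.4, 93.7, 27.1, 15.6, array([322., 214.]))
(array([0.015, 0.944, 0.023]), array([ 0.001, -0.002, -0.001]))
```

View pics/b7c.png

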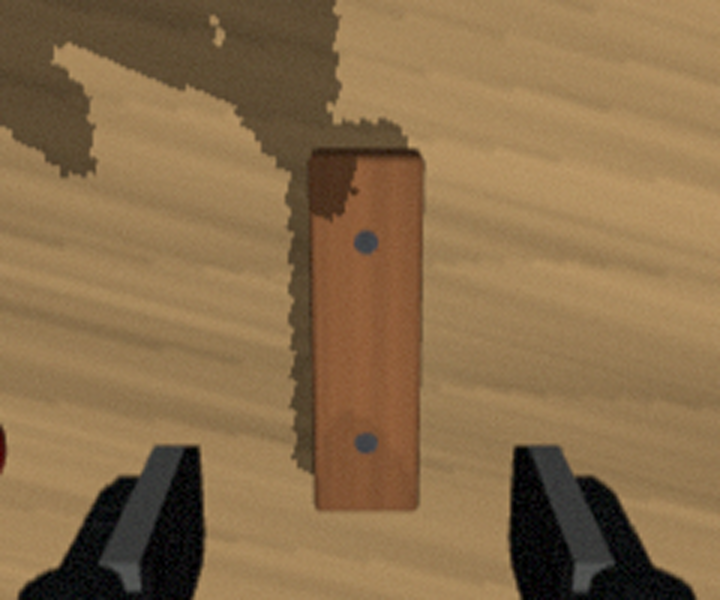

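```bash

python3 -m inch '[[[0.015,0.4,0.025],[0,0,0],0.6],[[0.015,0.8,0.025],[0,0,0],0.6],[[0.015,0.93,0.025],[0,0,0],0.6],[[0.015,0.93,0.025],[0,0,0],0.6],[[0.015,0.93,0.025],[0,0,0],0],[[0.015,0.93,0.025],[0,0,0],0],[[0.015,0.93,0.025],[0,0,0],0],[[0.015,0.93,0.025],[0,0,0],0]]' 60
python3 -m inch '[[[0,-0.4,0],[0,0,0],0],[[0,-0.9,0],[0,0,0],0],[[0,-1,0],[0,0.07,0],0],[[0,-1,0],[0,0.134,0],0],[[0,-1,0],[0,0.134,0],0]]'
python3 - <<'E'
from h import *
im,K,T=shot("wrist","b8")
print(mv([557.9,-178.1,160],down(np.radians(90-.4))))
E
```

```text
clock: 31.38
eef_pos: [431.7, 346.1, 29.8]
orientation: [[0.963, 0.002, -0.269], [0.269, 0.002, 0.963], [0.003, -1.0, 0.002]]
wrist_force: [-1.1, -1.1, 8.5]
grip_width: 25.9
clock: 32.0
eef_pos: [430.8, 345.8, 129.0]
orientation: [[1.0, 0.001, 0.007], [-0.007, 0.001, 1.0], [0.001, -1.0, 0.001]]
wrist_force: [0.2, 0.2, -0.3]
grip_width: 25.5
(array([ 1.296, -0.317, -5.232]), array([-0.   ,  0.001,  0.   ]))
```

View pics/b8.png

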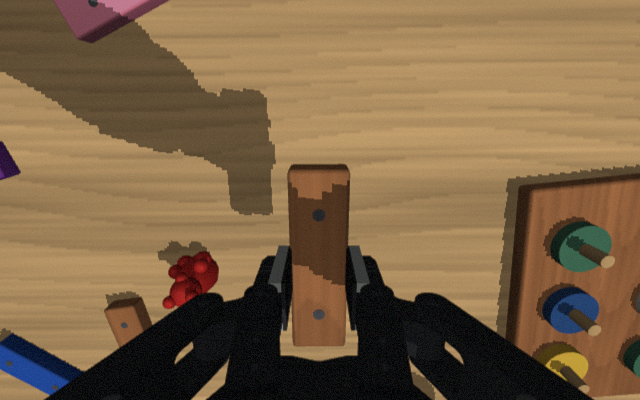

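```bash

python3 -m inch '[[[0.1,-0.3,-0.3],[0,0,0],0],[[0.22,-0.32,-0.87],[0,0,0],0]]' >/dev/null
for i in 1 2 3 4 ; do python3 -m inch '[[[0.11,0,-0.44],[0,0,0],0],[[0.215,0,-0.87],[0,0,0],0]]' >/dev/null; done
python3 -m inch '[[[0.11,0,-0.44],[0,0,0],0],[[0.215,0,-0.87],[0,0,0],0],[[0.215,0,-0.87],[0,0,0],0],[[0.215,0,-0.87],[0,0,0],0]]'
python3 - <<'E'
from h import *
im,K,T=shot("wrist","b9")
print(mv([557.9,-178.1,68.5],down(np.radians(90-.4))))
E
```

```text
clock: 33.8
eef_pos: [555.8, -177.2, 159.6]
orientation: [[1.0, -0.001, 0.006], [-0.006, 0.001, 1.0], [-0.001, -1.0, 0.001]]
wrist_force: [0.1, 0.6, -0.4]
grip_width: 26.2
(array([ 0.02 ,  0.911, -0.018]), array([-0.   ,  0.001, -0.   ]))
```

View pics/b9.png

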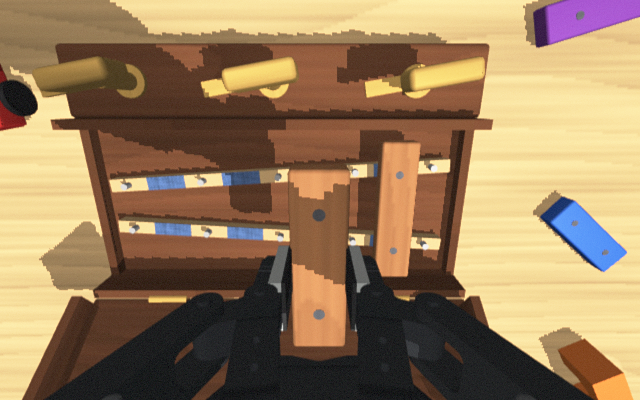

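```bash

python3 -m inch '[[[0.02,0.4,-0.01],[0,0,0],0],[[0.02,0.7,-0.01],[0,0,0],0],[[0.02,0.86,-0.01],[0,0,0],0],[[0.02,0.91,-0.01],[0,0,0],0],[[0.02,0.91,-0.01],[0,0,0],0]]'
python3 -m inch '[[[0,0,0],[0,0,0],0.42],[[0,0,0],[0,0,0],0.42],[[0,0,0],[0,0,0],0.42],[[0,-0.3,0],[0,0,0],0.42],[[0,-0.9,0],[0,0,0],0.42],[[-0.4,-1,0],[0,0,0],0.5],[[-0.6,-1,0],[0,0,0],0.5],[[-0.6,-1,0],[0,0,0],0.5]]'
python3 - <<'E'
from h import *
im,K,T=shot("wrist","b10"); np.savez("b10.npz",im=im,K=K,T=T); crop(im,150,120,450,350,2.6,"b10c")
E
```

```text
clock: 34.48
eef_pos: [558.5, -178.5, 69.3]
orientation: [[1.0, 0.001, 0.007], [-0.007, 0.0, 1.0], [0.001, -1.0, 0.0]]
wrist_force: [-0.6, 0.5, -1.2]
grip_width: 25.7
clock: 35.48
eef_pos: [497.0, -178.2, 169.3]
orientation: [[1.0, 0.0, 0.009], [-0.009, 0.001, 1.0], [0.0, -1.0, 0.001]]
wrist_force: [-0.3, -0.3, 0.7]
grip_width: 42.5
```

View pics/b10c.png

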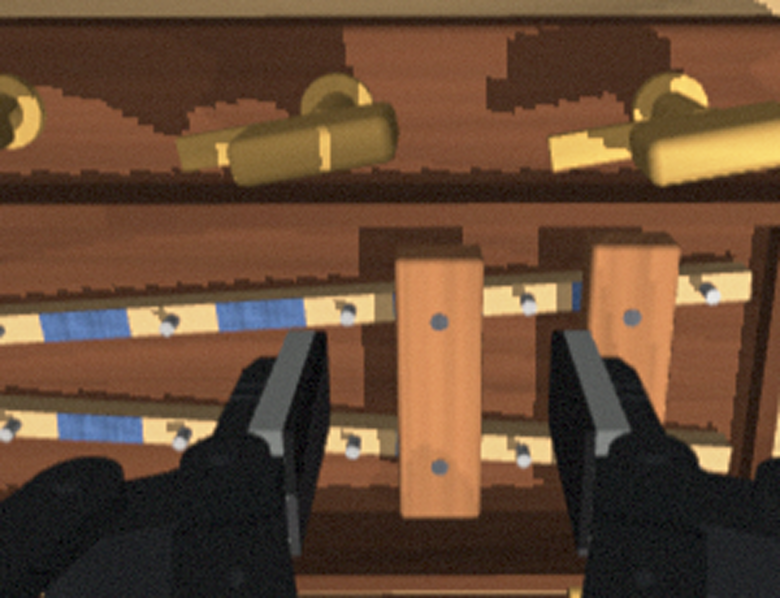

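```bash
python3 - <<'E'
from h import *
m=np.load("b10.npz")
print(np.mean([onz((150+p[0]/2.6,120+p[1]/2.6),54,m["K"],m["T"]) for p in ((397,258),(483,258),(480,517),(402,517))],axis=0).round(1))
E
for i in 1 2 3 ; do python3 -m inch '[[[0,-0.1,0.5],[0,0,0],0.6],[[0,-0.1,1],[0,0,0],0.6]]' >/dev/null; done
python3 -m inch '[[[0.2,0,0.3],[0,-0.04,0],0.6],[[0.4,0,0.54],[0,-0.077,0],0.6],[[0.4,0,0.54],[0,-0.077,0],0.6]]'
python3 - <<'E'
from h import *
im,K,T=shot("wrist","b11"); np.savez("b11.npz",im=im,K=K,T=T)
for b in bars(im,K,T): print(b); 
print(mv([563,176,120],down(np.radians(90+8.7))))
E
```

```text
[ 556.4 -177.2   54. ]
clock: 36.65
eef_pos: [542.4, 178.6, 198.3]
orientation: [[0.988, 0.001, -0.157], [0.157, 0.0, 0.988], [0.001, -1.0, 0.0]]
wrist_force: [0.4, -0.6, -0.8]
grip_width: 51.1
(599.9, 534.8, 86.0, 27.4, 26.2, array([626., 283.]))
(563.6, 175.4, 80.3, 26.4, 9.1, array([311., 204.]))
(array([ 0.21 ,  0.782, -0.039]), array([ 0.   ,  0.001, -0.   ]))
```

View pics/b11.png

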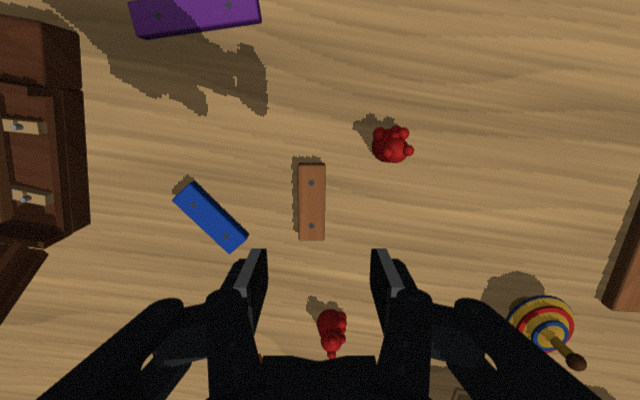

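```bash
python3 - <<'E'
from h import *
m=np.load("b11.npz")
for p in ((248,240),(232,254)): print(onz(p,16,m["K"],m["T"]).round(1))
E
python3 -m inch '[[[0.1,0.4,-0.04],[0,0,0],0.47],[[0.21,0.78,-0.04],[0,0,0],0.47],[[0.21,0.78,-0.04],[0,0,0],0.47]]'
python3 - <<'E'
from h import *
im,K,T=shot("wrist","b12"); crop(im,200,100,440,300,3,"b12c")
for b in bars(im,K,T): print(b); 
print(mv([563.4,175.6,27],down(np.radians(90+8.8))))
E
```

```text
[613.7 115.3  16. ]
[632.7  99.8  16. ]
clock: 37.08
eef_pos: [560.8, 173.4, 118.4]
orientation: [[0.989, -0.005, -0.151], [0.151, -0.003, 0.989], [-0.005, -1.0, -0.002]]
wrist_force: [0.9, -0.1, -0.2]
grip_width: 40.1
(563.4, 175.1, 79.5, 26.9, 8.7, array([319., 215.]))
(array([0.023, 0.932, 0.017]), array([ 0.001, -0.001, -0.001]))
```

View pics/b12c.png

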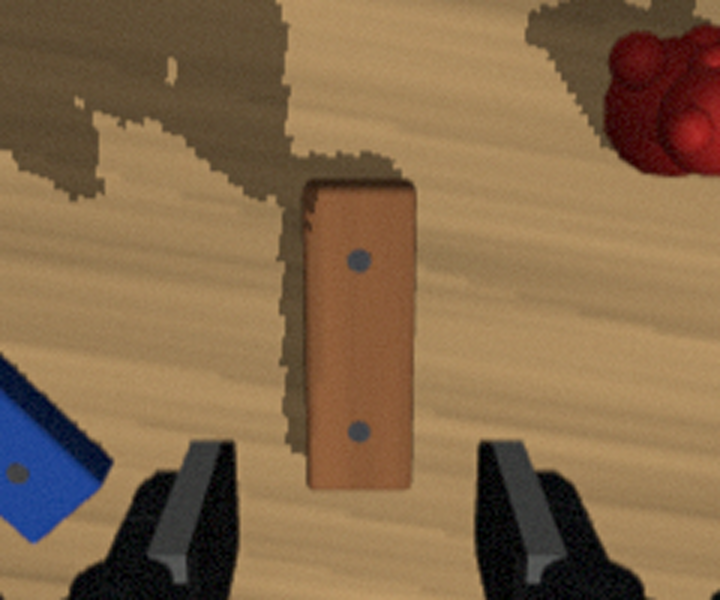

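The crop shows the plain brown bar, about 80-82 mm, with the blue look-alike clear of the fingers. Grasping and lifting.

```bash

python3 -m inch '[[[0.02,0.4,0.01],[0,0,0],0.47],[[0.02,0.8,0.01],[0,0,0],0.47],[[0.02,0.93,0.01],[0,0,0],0.47],[[0.02,0.93,0.01],[0,0,0],0.47],[[0.02,0.93,0.01],[0,0,0],0],[[0.02,0.93,0.01],[0,0,0],0],[[0.02,0.93,0.01],[0,0,0],0],[[0.02,0.93,0.01],[0,0,0],0]]' 60
python3 -m inch '[[[0,-0.4,0],[0,0,0],0],[[0,-0.9,0],[0,0,0],0],[[0,-1,0],[0,0.077,0],0],[[0,-1,0],[0,0.077,0],0]]'
python3 - <<'E'
from h import *
im,K,T=shot("wrist","b13")
print(mv([557.5,-237.9,160],down(np.radians(90-.4))))
E
```

```text
clock: 38.12
eef_pos: [565.3, 176.3, 29.9]
orientation: [[0.988, 0.003, -0.153], [0.153, 0.001, 0.988], [0.003, -1.0, 0.001]]
wrist_force: [-1.6, -1.0, 7.7]
grip_width: 26.0
clock: 38.62
eef_pos: [564.9, 176.6, 129.9]
orientation: [[1.0, 0.003, 0.007], [-0.007, 0.002, 1.0], [0.003, -1.0, 0.002]]
wrist_force: [-0.0, 0.2, -0.8]
grip_width: 26.2
(array([-0.05 , -0.316, -4.143]), array([-0.   ,  0.001,  0.001]))
```

View pics/b13.png

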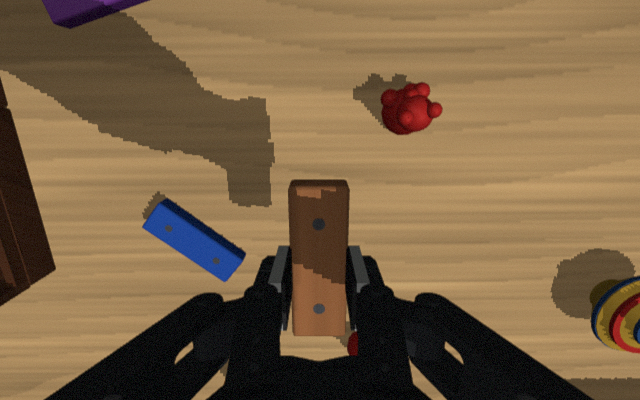

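```bash

python3 -m inch '[[[0,-0.3,-0.3],[0,0,0],0],[[0,-0.32,-0.83],[0,0,0],0]]' >/dev/null
for i in 1 2 3 ; do python3 -m inch '[[[0,0,-0.42],[0,0,0],0],[[0,0,-0.83],[0,0,0],0]]' >/dev/null; done
python3 -m inch '[[[-0.03,0,-0.42],[0,0,0],0],[[-0.03,0,-0.83],[0,0,0],0],[[-0.03,0,-0.83],[0,0,0],0],[[-0.03,0,-0.83],[0,0,0],0]]'
python3 - <<'E'
from h import *
im,K,T=shot("wrist","b14")
print(mv([559.3,-237.9,68.5],down(np.radians(90-.4))))
E
```

```text
clock: 40.17
eef_pos: [557.5, -238.2, 159.0]
orientation: [[1.0, -0.001, 0.006], [-0.006, 0.001, 1.0], [-0.001, -1.0, 0.001]]
wrist_force: [0.0, 1.0, -0.1]
grip_width: 26.2
(array([ 0.016,  0.906, -0.004]), array([-0.001,  0.001, -0.001]))
```

View pics/b14.png

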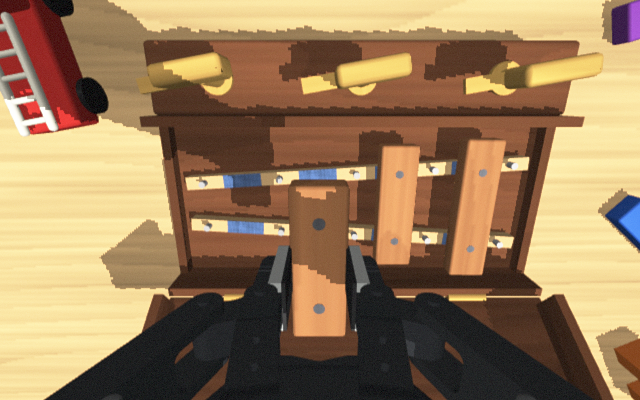

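```bash

python3 -m inch '[[[0.016,0.4,0],[0,0,0],0],[[0.016,0.7,0],[0,0,0],0],[[0.016,0.86,0],[0,0,0],0],[[0.016,0.91,0],[0,0,0],0],[[0.016,0.91,0],[0,0,0],0]]'
python3 -m inch '[[[0,0,0],[0,0,0],0.42],[[0,0,0],[0,0,0],0.42],[[0,0,0],[0,0,0],0.42],[[0,-0.3,0],[0,0,0],0.42],[[0,-0.9,0],[0,0,0],0.42],[[-0.4,-1,0],[0,0,0],0.5],[[-0.6,-1,0.3],[0,0,0],0.5],[[-0.6,-1,0.3],[0,0,0],0.5]]'
python3 -m inch '[[[0,-0.5,0],[0,0,0],0.5],[[-0.3,-0.8,0],[0,0,0],0.5],[[-0.3,-0.8,0],[0,0,0],0.5]]'
python3 - <<'E'
from h import *
im,K,T=shot("wrist","b15"); np.savez("b15.npz",im=im,K=K,T=T); shot("scene","s15"); shot("top","t15")
crop(im,170,150,470,370,2.6,"b15c")
E
```

```text
clock: 40.85
eef_pos: [560.0, -238.8, 69.4]
orientation: [[1.0, 0.001, 0.007], [-0.007, -0.0, 1.0], [0.001, -1.0, -0.0]]
wrist_force: [-0.3, -1.2, -0.7]
grip_width: 26.0
clock: 41.85
eef_pos: [498.6, -206.4, 169.1]
orientation: [[1.0, -0.0, 0.006], [-0.006, 0.002, 1.0], [-0.0, -1.0, 0.002]]
wrist_force: [0.9, -0.5, 0.3]
grip_width: 42.3
clock: 42.22
eef_pos: [469.8, -209.7, 251.1]
orientation: [[1.0, 0.004, 0.009], [-0.009, -0.001, 1.0], [0.004, -1.0, -0.001]]
wrist_force: [0.1, -1.1, 0.5]
grip_width: 42.6
```

View pics/b15c.png

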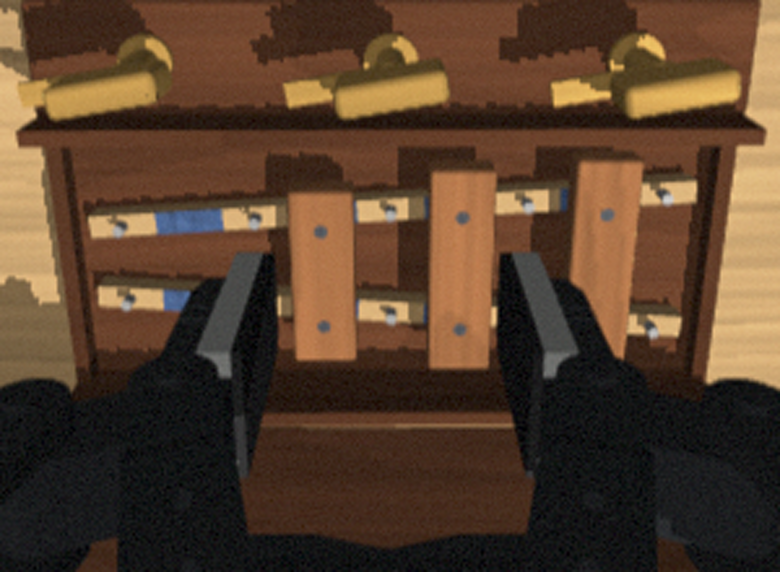

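View pics/s15.png

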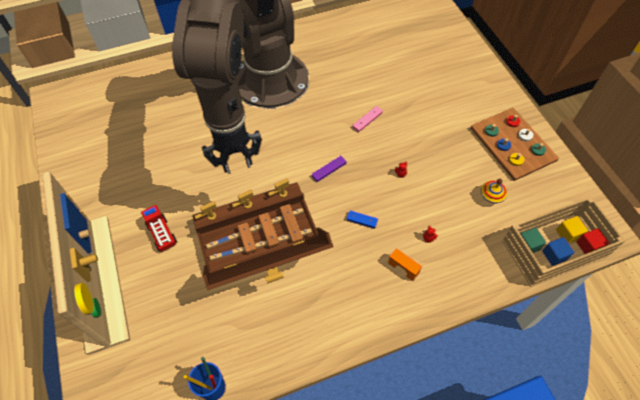

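All three bars are on the rails and the place on the far right is empty. I'll back off for an unobstructed final check.

```bash

python3 -m inch '[[[-0.4,-0.4,0],[0,0,0],1],[[-0.6,-0.8,0],[0,0,0],1],[[-0.6,-0.8,0],[0,0,0],1],[[-0.6,-0.8,0],[0,0,0],1],[[-0.6,-0.8,0],[0,0,0],1],[[-0.6,-0.8,0],[0,0,0],1],[[-0.6,-0.8,0],[0,0,0],1],[[-0.6,-0.8,0],[0,0,0],1],[[-0.6,-0.8,0],[0,0,0],1],[[-0.6,-0.8,0],[0,0,0],1]]'
python3 - <<'E'
from h import *
im,K,T=shot("wrist","f1"); np.savez("f1.npz",im=im,K=K,T=T)
imt,Kt,Tt=shot("top","f1t"); ims,Ks,Ts=shot("scene","f1s"); np.savez("f1s.npz",im=ims,K=Ks,T=Ts)
crop(im,190,210,450,360,3,"f1c"); crop(ims,180,170,340,300,5,"f1sc"); crop(imt,320,120,460,250,5,"f1tc")
np.savez("f1t.npz",im=imt,K=Kt,T=Tt)
E
```

```text
clock: 43.62
eef_pos: [409.7, -207.8, 328.8]
orientation: [[1.0, 0.0, 0.008], [-0.008, 0.0, 1.0], [0.0, -1.0, 0.0]]
wrist_force: [0.5, -0.2, -0.4]
grip_width: 85.1
```

View pics/f1c.png

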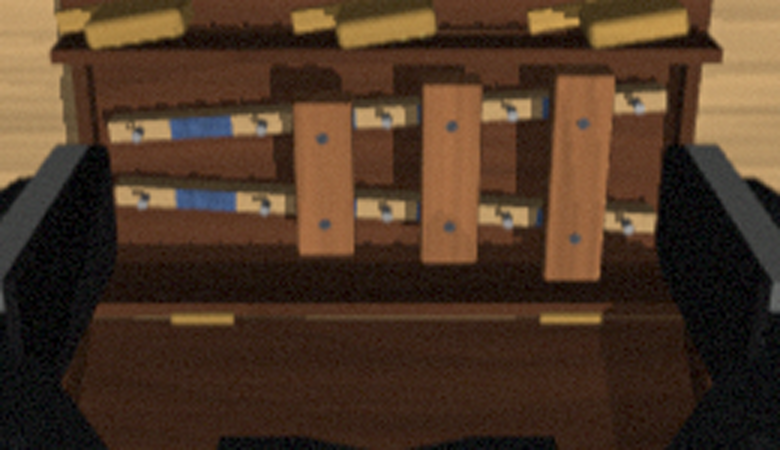

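View pics/f1sc.png

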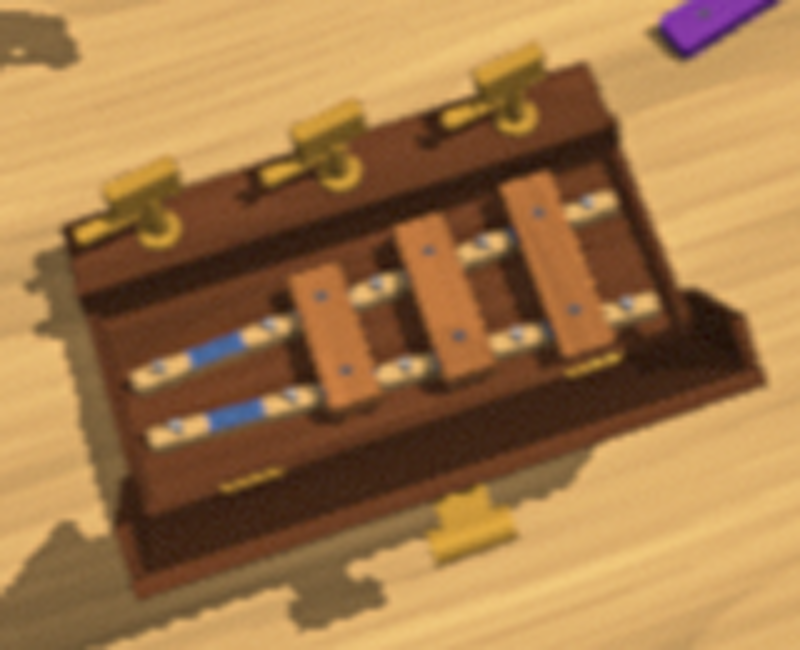

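View pics/f1tc.png

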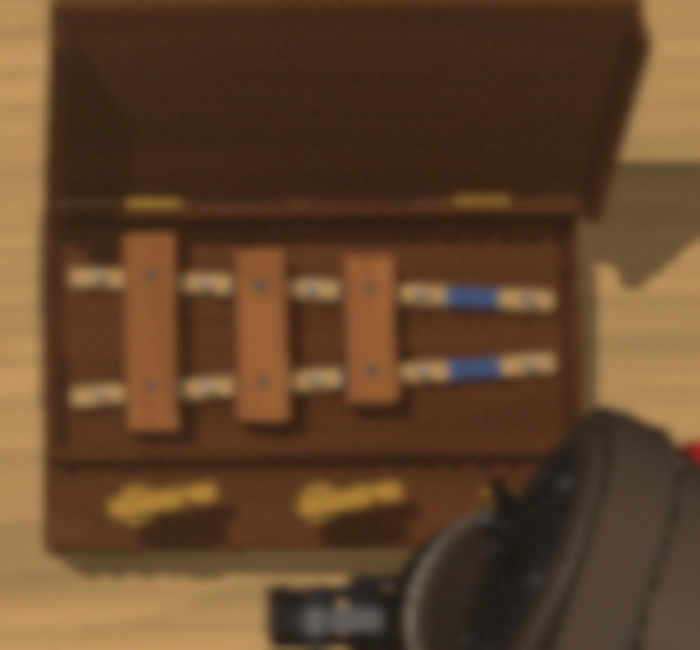

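```bash
python3 - <<'E'
from h import *
m=np.load("f1.npz");f=lambda p:onz((190+p[0]/3-.33,210+p[1]/3-.33),54,m["K"],m["T"])
pl=dict(bar3=(557.5,-237.9),bar2=(557.9,-178.1),bar1=(558.3,-118.1))
for n,c in dict(bar3=((293,101),(350,101),(354,255),(299,257)),bar2=((424,84),(480,84),(476,263),(421,263)),bar1=((559,75),(615,75),(601,280),(545,280))).items():
    P=np.array([f(p) for p in c]);d=(P[2]+P[3]-P[0]-P[1])[:2]/2
    print(n,P.mean(0)[:2].round(1),(P.mean(0)[:2]-pl[n]).round(1),"len",np.linalg.norm(d).round(1),"yaw",np.degrees(np.arctan2(d[1],d[0])).round(2))
s=np.load("f1s.npz")
for t in (1.9,2.0,2.1,2.2):
    c,si=np.cos(t),np.sin(t); o=[]
    for v in ((-140,0),(-140,10)):
        for y in (-357,-58):
            p=proj([628.3+c*v[0]+si*v[1],y,62-si*v[0]+c*v[1]],s["K"],s["T"]); o.append(((p-[180,170])*5).round())
    print(t,[x.tolist() for x in o])
# holes of bars across two views (height)
w,q=np.load("f1.npz"),np.load("f1s.npz")
for n,a,b in (("b1f",(583,124),(539,212)),("b1b",(574,238),(574,308)),("b2f",(452,126),(428,250)),("b2b",(449,226),(459,335)),("b3f",(322,138),(321,295)),("b3b",(324,224),(346,370))):
    print(n,tri([ray((190+a[0]/3-.33,210+a[1]/3-.33),w["K"],w["T"]),ray((180+b[0]/5-.4,170+b[1]/5-.4),q["K"],q["T"])]).round(1))
E
```

```text
bar3 [ 558.1 -237.6] [0.6 0.3] len 82.8 yaw 0.04
bar2 [ 556.3 -177.6] [-1.6  0.5] len 95.4 yaw -0.28
bar1 [ 559.5 -115.9] [1.2 2.2] len 109.6 yaw -0.39
1.9 [[105.0, 487.0], [737.0, 273.0], [111.0, 509.0], [745.0, 293.0]]
2.0 [[114.0, 518.0], [747.0, 302.0], [121.0, 539.0], [754.0, 322.0]]
2.1 [[124.0, 548.0], [757.0, 330.0], [131.0, 570.0], [764.0, 351.0]]
2.2 [[134.0, 578.0], [766.0, 359.0], [141.0, 599.0], [772.0, 379.0]]
b1f [ 529.5 -116.4   53.9]
b1b [ 590.6 -117.7   53.9]
b2f [ 530.2 -178.    53.5]
b2b [ 583.8 -178.4   53.2]
b3f [ 535.8 -238.6   53.5]
b3b [ 582.1 -238.8   53.1]
```

All checks pass: the bars are within 2.5 mm and 0.5° of their places, level at 53-54 mm, and the lid is at about 2.2 rad. Handing in.

```bash
python3 - <<'E'
from plant import *
print(sign_off(), state()["clock"])
E
```

```text
the job is handed in; nothing more can be done
the job is handed in; nothing more can be done
```

I handed the job in at about 44 s of the 200 s limit: bolts undone, lid open, and the three bars that were on the table in place. `sign_off()` gives no verdict, so what follows is from my last camera checks.

- **Bolts:** I turned all three clockwise to about 81° (1.4 rad) while the lid was shut. They lie crosswise in the final pictures; I did not read their exact joint values.
- **Lid:** I lifted it by the handle and let it fall back onto its stop. Its edge in the scene view matches an angle of about 2.2 rad.
- **Bars:** The 110, 96 and 82 mm bars were on the table, and the 68 mm bar was missing, so its place is empty.

| Bar | Offset along x (mm) | Offset along y (mm) | Yaw (°) |
|---|---|---|---|
| 110 mm | 1.2 | 2.2 | -0.4 |
| 96 mm | -1.6 | 0.5 | -0.3 |
| 82 mm | 0.6 | 0.3 | 0.0 |

- **Level:** Two-view heights of the bar tops came out at 53–54 mm, which fits bars lying flat on both rails.
- **Other toys:** In the later pictures they still stand where they were, by eye only.
- **Disagreements:** No final check failed. The handle height from two views scattered between 101 and 113 mm, so I used 98 mm from the text. Readings of the left bolt's starting angle differed by about 4°; gripping it lined the fingers up anyway.

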